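Gauge a leaning post socket and nest the matching angle offcut

ROBOT

A 6-joint arm with a two-finger parallel gripper is mounted at the origin on a cart in front of the work surface, level with it; the furniture and walls round the work are solid. World frame = base frame: x ahead of the robot, y to its left, z up, the work surface at z = 0. Lengths are in m, angles in rad, forces in N, time in s.
With the tool pointing down it reaches from about 0.425 to 0.95 m from the base axis. Payload 3.5 kg.
Tool frame: the origin (TCP) lies on the centre line of the jaws, within the pads' length; the fingertips stand 17 mm ahead of it and the grasp point (between the pads) lies 2 mm behind it; z points along the fingers, y is the line along which they close (so a half turn about z gives the same grasp; the last joint's range is limited). The gripper opens to 85 mm and grips with 20 to 120 N. Pads are 22 mm wide; open, the fingers measure 114 mm over their backs; the gripper's body (76 mm by 85 mm) begins 54 mm behind the grasp point. The pads swing forward as they close: fully open they stand 13 mm farther back than shut.
Start: joints at [-1.403, 0.286, 1.577, -0, 1.279, -0.15], TCP at [0.211, -0.641, 0.211] pointing down, gripper open.
Joint ranges: [-2.77, 2.77], [-0.9, 2.22], [0.21, 2.48], [-1.53, 4.67], [0.24, 2.81], [-2.84, 2.84]. Speed limits (rad/s): [2.79, 2.79, 3.14, 3.14, 3.14, 3.14].

INTERFACE

Orientations are given as a unit quaternion [x, y, z, w].
In Python, from plant import ctrl gives the robot as it stands. The module is installed in compiled form; this text tells all that it offers.
- The arm moves only by the tool drive_tool, never from a script. Its argument "moves" is a list of rows, each a list of 3 entries, a list of its own where there are three numbers: the turn, a rotation vector about the tool's x, y, z in rad, then the shift along the tool's x, y, z in m, then the finger opening in m, from 0 to 0.0854. A call has 1 to 5 rows; each row shifts and turns the commanded pose from where the row before left it, along the tool's axes as they then stand; what a row does not reach is not made up. A row lasts 1/8 s, in which the tool goes at most 62.5 mm and 10.7 degrees, less where a joint would pass 70% of its speed; a pose out of reach is approached as far as the arm can. A call with a gripper value outside its range is refused whole. The fingers move at their own pace and stop on an object; "grip_force" is the grip in N (left out, the last holds). Time passes only in rows, so rows that do not move let the fingers close. It gives the time, the measured TCP pose, the force, the opening and the grip force at its end, in the units of the state.
- ctrl.get_state(): the state, without advancing time (a new reading comes with each control period).
- ctrl.read_camera(name): name is "side" or "top"; returns a dict with "image" (480x640x3 uint8, red, green, blue), "fx", "fy", "cx", "cy" (pixels), "R" (3x3) and "t" (3): a world point X has camera coordinates R X + t. Camera axes: x right, y down, z forward; pixel columns grow to the right and rows downward; lengths in m; the calibration is good to about 2 mm. A picture is of the moment at which its call begins. There is no depth.
- ctrl.sign_off(): hands the job in; it is judged then, once.
The state is a dict: "time": time; "qpos": joint angles; "dq": joint speeds; "joint_efforts": joint torques, N m; "eef_pos": TCP position; "tcp_rot": TCP orientation; "contact_force": force on the tool from outside, world axes, zero at the start; "wrist_torque": the same for the moment, N m; "opening": opening from 0.0 (shut) to 1.0 (fully open); "finger_force": force on a finger pad.
Only numpy, scipy, OpenCV 4.12 (cv2) and the standard library are available. Lean on these libraries where they do the work, as an engineer would, in place of code of your own. Each camera call takes 0.05 s, during which the arm holds its last target. There are 200 camera calls.

TASK

Take the red-handled depth rod from its stand, feel with its tip for the hidden bottom of the leaning yellow V post's pocket, resting there for a moment, and put the rod back upright in its stand. Then nest the one angle offcut that matches this depth into the V, legs against the V's legs and foot on the bottom, so that its cap ends flush with the V's upper end. Leave the other two offcuts in their rack, and the tape roll, scraper and sample cup where they are.

Things in the scene. Friction and masses are not known exactly. Their poses are not given: they have to be found in the camera images.
- v_post: fixed yellow steel V (34 mm legs) leaning 35 deg from vertical. Origin: its inner corner at the upper end; z along the V, up and out; legs' inner faces run along +x and +y, the V opens upward to +x +y. Below z = -18 mm a cover makes it a square pocket, 0 to 30 mm in x and y. Its flat bottom is hidden, at z = -84, -99 or -114 mm: the three offcuts' lengths
- shoe: fixed grey cast shoe that carries the V post; foot plate 164 x 130 mm, origin about under the V on the bench, z up; the V leans to its +y (roughly to the robot's left). Its body stands 80 mm either side of the V, only below the V's z = -36 mm
- rod_handle (a point): centre of the depth rod's red handle, 16 x 16 mm square and 50 mm long; z runs along the rod from tip to handle, x and y are square to the handle's faces. The handle's centre is 175 mm above the rod's tip. Steel rod 10 mm in diameter, 200 mm long in all, 120 g, standing upright in its stand at the start
- rod_tip (a point): flat tip of the depth rod's steel shaft (10 mm in diameter), on its axis
- depth_rod: the whole depth rod; origin at its tip, axes as for the handle
- stand_hole (a point): centre of the mouth of the rod stand's hole: a fixed wooden block 56 x 56 x 42 mm with one upright hole 14 mm in diameter, 32 mm deep, z up; the mouth is 42 mm above the bench. The rod in its place stands on the hole's floor, tip 10 mm above the bench
- stud_short (a point): grip point of the short offcut: middle of its dark upright stud (12 x 12 mm, 46 tall), 26 mm above its cap's top, on the cap's centre. z runs along the offcut to the stud, x and y square to the stud's faces. Outer corner edge of the angle at x = -12, y = -12 mm, legs along +x and +y. Nested and flush, this point is at (12, 12, 26) mm in the V post's frame, axes parallel to its axes
- stud_medium (a point): grip point of the medium offcut: middle of its dark upright stud (12 x 12 mm, 46 tall), 26 mm above its cap's top, on the cap's centre. z runs along the offcut to the stud, x and y square to the stud's faces. Outer corner edge of the angle at x = -12, y = -12 mm, legs along +x and +y. Nested and flush, this point is at (12, 12, 26) mm in the V post's frame, axes parallel to its axes
- stud_long (a point): grip point of the long offcut: middle of its dark upright stud (12 x 12 mm, 46 tall), 26 mm above its cap's top, on the cap's centre. z runs along the offcut to the stud, x and y square to the stud's faces. Outer corner edge of the angle at x = -12, y = -12 mm, legs along +x and +y. Nested and flush, this point is at (12, 12, 26) mm in the V post's frame, axes parallel to its axes
- offcut_short: the short offcut: steel angle 84 mm long, legs 24 mm wide, 5 mm thick, its upper end closed by a square 24 mm cap (within the 84 mm) with the stud on it; about 150 g. Origin: lower end of its outer corner edge, axes as for its stud. Stands upright in any one of the rack's three holes
- offcut_medium: the medium offcut: steel angle 99 mm long, legs 24 mm wide, 5 mm thick, its upper end closed by a square 24 mm cap (within the 99 mm) with the stud on it; about 150 g. Origin: lower end of its outer corner edge, axes as for its stud. Stands upright in any one of the rack's three holes
- offcut_long: the long offcut: steel angle 114 mm long, legs 24 mm wide, 5 mm thick, its upper end closed by a square 24 mm cap (within the 114 mm) with the stud on it; about 150 g. Origin: lower end of its outer corner edge, axes as for its stud. Stands upright in any one of the rack's three holes
- rack: fixed wooden rack block for the offcuts, 56 x 216 x 42 mm, origin under its centre; three square holes of 29 mm, 32 mm deep, in a row along its y, 75 mm apart
- tape: roll of masking tape lying flat, 98 mm across, 24 mm high; leave alone
- scraper: scraper lying flat, 60 x 195 x 18 mm, along its y; leave alone
- small_cup: small clear sample cup, 56 mm across, 51 mm high; leave alone
Things that resemble listed ones, but are neither listed nor needed, are in the scene too. Of the things that look like the part that bears stand_hole, the smaller one is meant.

How it is judged:
By the outcome, as a careful person would: the job done as asked, in the order asked, and still so for the second after the job is handed in, with the robot touching nothing.
It also fails if it takes over 72 s, if anything falls off the work surface, if the arm or the gripper's body presses on something with over 40 N, if the wrist force passes 120 N, or if a joint passes its speed limit or range.

## Working session

There is one attempt and no reset: what is moved stays moved. The work goes in short steps, Python scripts to look and compute and a tool call to move; the robot and the scene stay as the last step left them, time stands still between calls to the robot, and variables do not carry over. Pictures are saved under pics/ and viewed, at most 10 in all, crops included, and the job is handed in when it is done.

Besides the shell and the picture viewer there is one more tool, called after "Request:" as name(argument=value, ...) on one line, values as JSON. drive_tool: Moves the arm, as the interface text tells. Its arguments: {"type":"object","properties":{"moves":{"type":"array","items":{"type":"array"}},"grip_force":{"type":"number"}},"required":["moves"]}

```bash
mkdir -p pics; ls; python3 - <<'E'
from plant import ctrl
import cv2,numpy as np
for n in("side","top"):
    c=ctrl.read_camera(n); cv2.imwrite(f"pics/{n}0.png",c["image"][...,::-1])
    print(n,c["fx"],c["fy"],c["cx"],c["cy"],np.round(c["R"],4).tolist(),np.round(c["t"],4).tolist(), np.round(-np.array(c["R"]).T@c["t"],3))
print(ctrl.get_state())
E
```

```text
pics
side 615.4830005468497 615.4830005468497 312.6606928603522 243.5905841257903 [[0.9976, -0.0639, 0.0251], [-0.0104, -0.5028, -0.8643], [0.0679, 0.862, -0.5023]] [-0.4713, 0.0921, 1.4769] [ 0.371 -1.257  0.833]
top 440.41360928059646 440.41360928059646 310.5148989883239 239.92550948350942 [[-0.0145, -0.9997, -0.0186], [-0.9903, 0.0169, -0.1378], [0.1381, 0.0164, -0.9903]] [-0.0525, 0.5112, 1.1002] [ 0.353 -0.079  1.159]
{'time': 0.1, 'qpos': array([-1.40298571e+00,  2.87103229e-01,  1.57802758e+00,  3.24097064e-06,
        1.27858969e+00, -1.49976951e-01]), 'dq': array([-0.000165  , -0.00261034, -0.00307492, -0.00186253, -0.00101516,
       -0.00063072]), 'joint_efforts': array([ 4.55319714e-04, -4.07298553e+01, -2.93698132e+01, -1.77941065e-04,
        3.43588246e-03, -6.91159812e-06]), 'eef_pos': array([ 0.21085108, -0.64055645,  0.20926974]), 'tcp_rot': array([ 9.87402435e-01,  1.58225469e-01, -7.93547570e-06, -1.06389613e-03]), 'contact_force': array([ 0.07389127,  0.99481158, -0.65130254]), 'wrist_torque': array([-0.00296318,  0.04057935,  0.03739413]), 'finger_force': 0.0, 'opening': 0.9970218967893754}
```

View pics/side0.png

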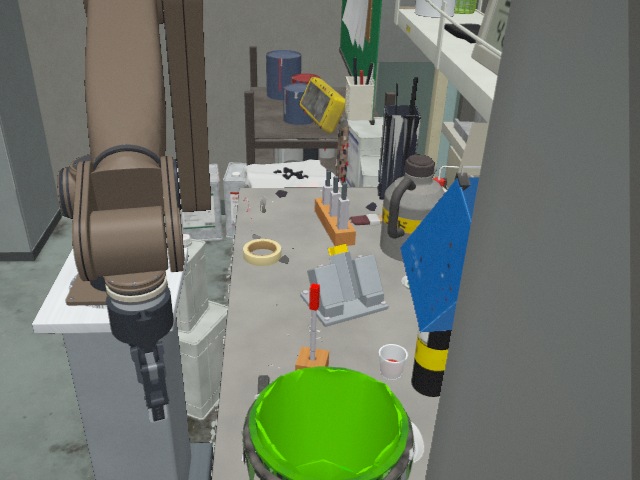

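View pics/top0.png

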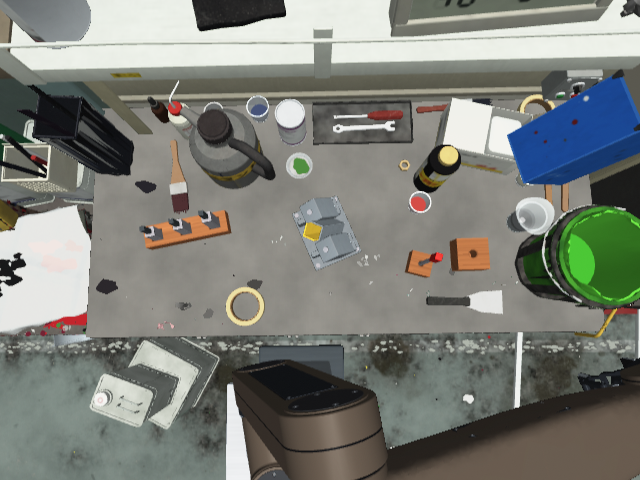

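The side view shows the red handle at (314,297) over a wooden block at (312,358), the shoe and V at (343,280), and the rack with its studs at (335,210). In the top view there are two wooden blocks with a hole. The one at (420,263) is smaller and carries the rod; the one at (470,253) is larger and empty. The smaller one matches the description. I'll enlarge to confirm.

```bash
cat > h.py <<'E'
import cv2,numpy as np
from plant import ctrl
def cam(n): return ctrl.read_camera(n)
def ray(c,p):
    R=np.array(c["R"]);o=-R.T@np.array(c["t"])
    d=R.T@np.array([(p[0]-c["cx"])/c["fx"],(p[1]-c["cy"])/c["fy"],1.]);return o,d/np.linalg.norm(d)
def plane(c,p,z):
    o,d=ray(c,p);return o+d*(z-o[2])/d[2]
def tri(c1,p1,c2,p2):
    o1,d1=ray(c1,p1);o2,d2=ray(c2,p2)
    s=np.linalg.lstsq(np.c_[d1,-d2],o2-o1,rcond=None)[0]
    a=o1+s[0]*d1;b=o2+s[1]*d2;return (a+b)/2,np.linalg.norm(a-b)
def proj(c,X):
    q=np.array(c["R"])@np.array(X)+np.array(c["t"]);return np.array([c["fx"]*q[0]/q[2]+c["cx"],c["fy"]*q[1]/q[2]+c["cy"]])
E
python3 - <<'E'
import cv2,numpy as np
s=cv2.imread("pics/side0.png");t=cv2.imread("pics/top0.png")
r=lambda im,x,y,w,h,f:cv2.resize(im[y:y+h,x:x+w],None,fx=f,fy=f,interpolation=cv2.INTER_CUBIC)
a=r(t,285,190,80,60,5);a2=r(t,285,190,80,60,5)
top=np.hstack([r(t,285,190,80,60,5),r(s,295,240,100,75,4)])
bot=np.hstack([r(t,400,235,100,75,4),r(t,140,200,100,75,4)])
cv2.imwrite("pics/c1.png",np.vstack([top,bot]))
E
```

```text
(no output)
```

View pics/c1.png

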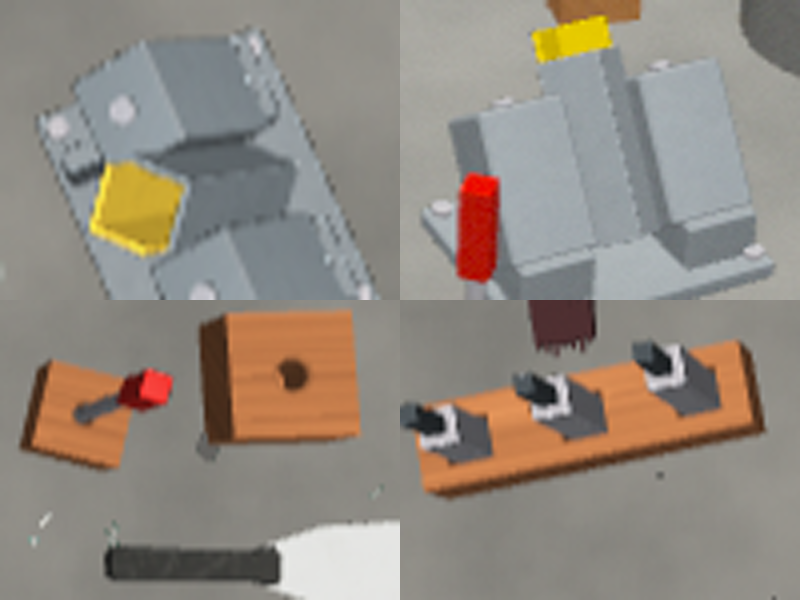

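The enlarged crop confirms it: the rod with the red handle stands in the smaller block (top view, about (420,263)). The larger block at (473,253) is only an empty look-alike. The yellow V end is at top (313,231) and side (437,250), and the three studded offcuts are in the rack.

```bash
python3 - <<'E'
from h import *
C={n:cam(n) for n in("side","top")}
cen={}
for n,(x,y,w,h),(ry,) in (("side",(295,230,100,90),(0,)),("top",(285,190,180,90),(0,))):
    im=C[n]["image"][y:y+h,x:x+w].astype(int);r,g,b=im[...,0],im[...,1],im[...,2]
    red=((r>120)&(g<60)&(b<60)).astype(np.uint8); yel=((r>110)&(g>80)&(b<0.45*r)&(g>0.6*r)).astype(np.uint8)
    for nm,m in(("red",red),("yel",yel)):
        k,l,st,ce=cv2.connectedComponentsWithStats(m);i=1+np.argmax(st[1:,4])
        cs,_=cv2.findContours((l==i).astype(np.uint8),0,2)
        c=max(cs,key=cv2.contourArea);
        cen[n,nm]=ce[i]+[x,y]
        print(n,nm,st[i],cen[n,nm],(cv2.approxPolyDP(c,1.5,True)[:,0]+[x,y]).tolist())
for nm in("red","yel"): print(nm,tri(C["side"],cen["side",nm],C["top"],cen["top",nm]))
s,t=[cv2.cvtColor(C[n]["image"],cv2.COLOR_RGB2BGR) for n in("side","top")]
r=lambda im,x,y,w,h,f:cv2.resize(im[y:y+h,x:x+w],None,fx=f,fy=f,interpolation=cv2.INTER_LINEAR)
top=np.hstack([r(t,295,210,40,30,10),r(s,320,240,40,30,10)])
bot=np.hstack([r(t,142,205,80,60,5),r(s,310,165,50,75,8)[150:450]])
cv2.imwrite("pics/c2.png",np.vstack([top,bot]))
E
```

```text
side red [ 14  54  11  26 232] [314.08189655 296.44396552] [[312, 284], [309, 306], [311, 309], [316, 309], [318, 306], [319, 286]]
side yel [ 32   0  29  25 508] [340.93307087 240.1496063 ] [[327, 230], [335, 244], [334, 247], [328, 248], [329, 254], [346, 251], [347, 244], [354, 244], [354, 230]]
top red [150  63   6   8  14] [436.57142857 257.78571429] [[436, 253], [435, 259], [440, 260], [435, 258]]
top yel [123  61  25  26 397] [419.30478589 264.09319899] [[412, 251], [408, 271], [428, 276], [432, 262], [423, 266], [419, 266], [417, 262], [429, 255]]
red (array([ 0.44651878, -0.34026353,  0.18762803]), np.float64(0.003968787364002326))
yel (array([ 0.4617308 , -0.28591962,  0.27211994]), np.float64(0.07453079253697771))
```

View pics/c2.png

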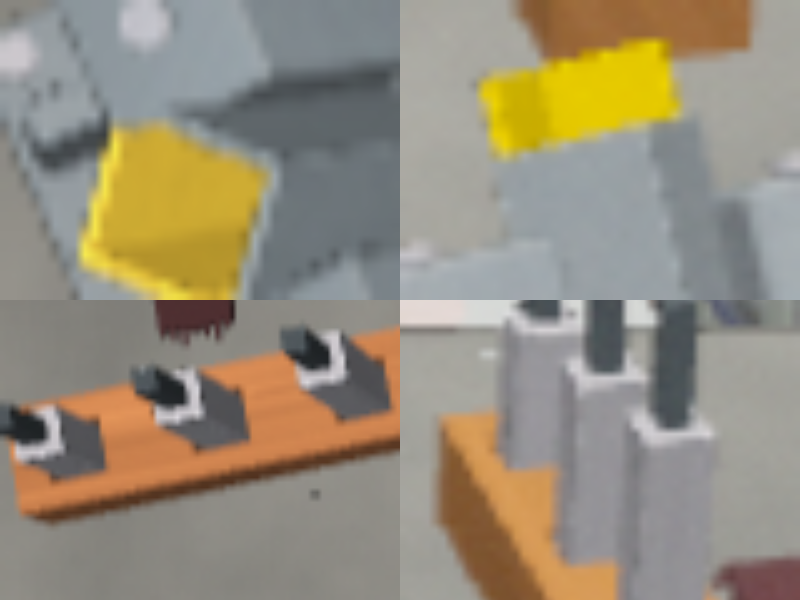

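The crop shows the V rim. In the top view the corner is near (303.5,236), with leg ends near (306.5,223) and (318.5,240). In the side view the inner corner is near (334.8,246.5), with leg ends at (328.2,248) and (346.5,244). The angles' leg orientation needs a bigger crop.

```bash
python3 - <<'E'
from h import *
C={n:cam(n) for n in("side","top")}
S,T=C["side"],C["top"]
for nm,a,b in(("corner",(334.8,246.5),(304,235.8)),("legx end",(328.2,248),(318.5,240)),("legy end",(346.5,244),(307,223))):
    p=tri(S,a,T,b);print(nm,np.round(p[0],4),round(p[1],4))
s,t=[cv2.cvtColor(c["image"],cv2.COLOR_RGB2BGR) for c in(S,T)]
g=lambda im:np.clip((im/255.)**0.6*255,0,255).astype(np.uint8)
r=lambda im,x,y,w,h,f:cv2.resize(g(im[y:y+h,x:x+w]),None,fx=f,fy=f,interpolation=cv2.INTER_LINEAR)
bot=np.hstack([r(s,312,165,50,80,8)[:640]])
tt=np.vstack([r(t,142,213,40,30,10),r(t,182,203,40,30,10)])
sd=r(s,311,163,50,75,8)
cv2.imwrite("pics/c3.png",np.hstack([tt,sd]))
E
```

```text
corner [ 0.5131 -0.0466  0.1191] 0.0086
legx end [ 0.4971 -0.0809  0.136 ] 0.0029
legy end [ 0.5403 -0.0544  0.1301] 0.0052
```

View pics/c3.png

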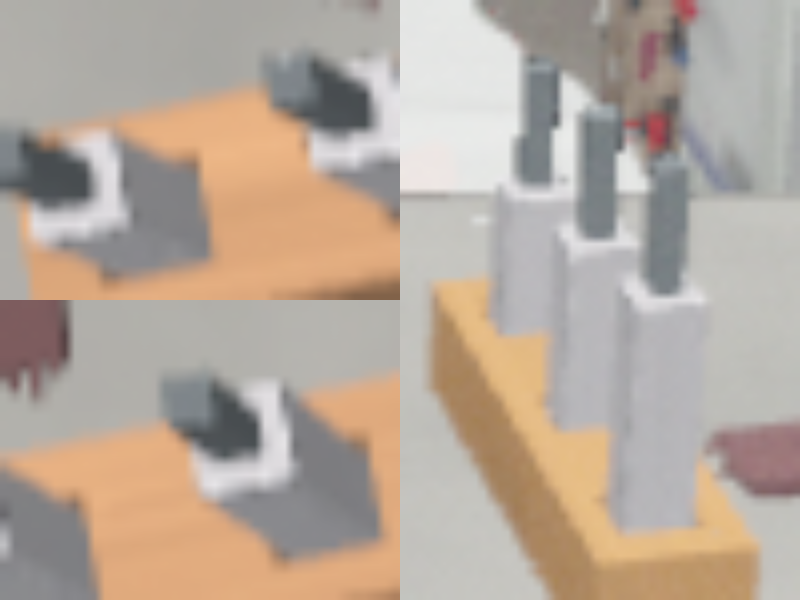

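All three angles show full outer faces toward the robot and toward -y, so each outer corner points to the rack's (-x,-y). Next I'll measure the plate, rack and stud tops.

```bash
python3 - <<'E'
from h import *
C={n:cam(n) for n in("side","top")}
def mask(n,box,f):
    x,y,w,h=box;im=cv2.GaussianBlur(C[n]["image"],(3,3),0)[y:y+h,x:x+w].astype(int)
    m=f(im[...,0],im[...,1],im[...,2]).astype(np.uint8)
    k,l,st,ce=cv2.connectedComponentsWithStats(m)
    out=[]
    for i in np.argsort(-st[1:,4])[:3]+1:
        if st[i,4]<12: continue
        cs,_=cv2.findContours((l==i).astype(np.uint8),0,2);c=max(cs,key=cv2.contourArea)
        out.append((st[i,4],ce[i]+[x,y],c[:,0]+[x,y]))
    return out
def show(nm,n,o,z,eps=1.5):
    h=cv2.approxPolyDP(cv2.convexHull(o[2].astype(np.int32)),eps,True)[:,0].astype(float)
    P=np.array([plane(C[n],p,z)[:2] for p in h]);E=np.roll(P,-1,0)-P
    print(nm,o[0],o[1].round(1))
    for p,q,e in zip(h,P,E): print("  ",p,q.round(3),"len",round(np.hypot(*e),3),"ang",round(np.degrees(np.arctan2(e[1],e[0])),1))
for o in mask("top",(285,185,85,90),lambda r,g,b:(b-r>8))[:1]: show("shoe",'top',o,.008,2)
for o in mask("top",(135,200,100,60),lambda r,g,b:(r-b>60))[:1]: show("rack",'top',o,.042)
for o in mask("top",(400,240,35,45),lambda r,g,b:(r-b>50)&(g>70))[:1]: show("stand",'top',o,.042)
R={}
for n,b in(("top",(425,245,20,20)),("side",(300,275,25,40))):
    o=mask(n,b,lambda r,g,b:(r>110)&(g<0.5*r)&(b<0.45*r)&(r-g>90))[0];R[n]=o;print("red",n,o[0],o[1],o[2].min(0),o[2].max(0))
print(tri(C["side"],R["side"][1],C["top"],R["top"][1]))
# stud tops: side top centre px / top px (from crop)
for nm,a,b in(("S",(328,171.2),(142.4,228.6)),("M",(335.7,176.8),(171,221.2)),("L",(344.5,183.2),(200.3,211.4))):
    p=tri(C["side"],a,C["top"],b);print(nm,p[0].round(4),p[1].round(4))
E
```

```text
shoe 2562 [327.5 231.2]
   [334. 198.] [ 0.626 -0.124] len 0.031 ang -144.0
   [341. 207.] [ 0.601 -0.143] len 0.127 ang -159.5
   [359. 251.] [ 0.483 -0.187] len 0.122 ang 111.8
   [316. 269.] [ 0.437 -0.073] len 0.148 ang 22.4
   [294. 218.] [ 0.574 -0.017] len 0.034 ang -28.9
   [300. 207.] [ 0.603 -0.033] len 0.039 ang -56.7
   [312. 199.] [ 0.624 -0.066] len 0.059 ang -88.4
rack 1205 [188.2 230.3]
   [225. 212.] [0.586 0.16 ] len 0.051 ang -170.5
   [228. 231.] [0.536 0.152] len 0.194 ang 101.4
   [154. 247.] [0.498 0.342] len 0.021 ang 89.0
   [146. 247.] [0.498 0.363] len 0.035 ang 10.8
   [144. 234.] [0.532 0.369] len 0.036 ang -44.2
   [154. 224.] [0.558 0.344] len 0.177 ang -79.0
   [221. 210.] [0.592 0.171] len 0.012 ang -117.6
stand 463 [419.7 263.9]
   [413. 250.] [ 0.479 -0.321] len 0.044 ang -104.4
   [430. 254.] [ 0.468 -0.363] len 0.021 ang -162.4
   [433. 262.] [ 0.448 -0.37 ] len 0.037 ang 161.3
   [429. 276.] [ 0.412 -0.358] len 0.053 ang 78.2
   [408. 272.] [ 0.423 -0.306] len 0.058 ang -15.2
red top 61 [437.95081967 256.55737705] [434 253] [442 260]
red side 235 [313.99574468 296.1106383 ] [309 283] [319 309]
(array([ 0.44753304, -0.34267832,  0.19018695]), np.float64(0.0011697283721680343))
S [0.5314 0.3342 0.1408] 0.0042
M [0.5453 0.2616 0.1559] 0.0046
L [0.5624 0.1897 0.1701] 0.001
```

```bash
cat >> h.py <<'E'
def vframe(yaw):
    a=np.radians(yaw);X=np.array([np.cos(a),np.sin(a),0]);Y=np.array([-np.sin(a),np.cos(a),0]);Z=np.array([0,0,1.])
    s,c=np.sin(np.radians(35)),np.cos(np.radians(35));w=-Y*c+Z*s;z=Y*s+Z*c
    return np.c_[(w-X)/2**.5,(w+X)/2**.5,z]
E
python3 - <<'E'
from h import *
C={n:cam(n) for n in("side","top")}
s={"o":(334.8,246.5),"x34":(328.2,248),"y34":(346.5,244),"x30c":(330.5,255.7),"y30c":(348,251.5)}
t={"o":(304,235.8),"x34":(318.5,240),"y34":(307,223),"x30c":(319,239.8),"xyc":(322.2,227),"y30c":(311.5,222.2)}
pt={"o":(0,0,0),"x34":(34,0,0),"y34":(0,34,0),"x30c":(30,0,-18),"xyc":(30,30,-18),"y30c":(0,30,-18)}
for yaw in(21.8,26):
    V=vframe(yaw);O=np.array([.5187,-.0677,.133])-V@[.017,.017,0]
    print(yaw,O,V.round(3).tolist())
    for k in pt:
        P=O+V@(np.array(pt[k])/1000)
        print(k,"side d",(proj(C["side"],P)-s.get(k,(np.nan,)*2)).round(1),"top d",(proj(C["top"],P)-t.get(k,(np.nan,)*2)).round(1))
E
```

```text
21.8 [ 0.51138637 -0.04941463  0.11921029] [[-0.441, 0.872, -0.213], [-0.8, -0.275, 0.533], [0.406, 0.406, 0.819]]
o side d [-2.5  0.8] top d [ 1.2 -1.1]
x34 side d [-1.2  0.3] top d [-1.8 -0.1]
y34 side d [-0.5  0. ] top d [ 1.8 -1.6]
x30c side d [-1.   0.3] top d [ 0.3 -1.3]
xyc side d [nan nan] top d [ 0.4 -0.2]
y30c side d [-1.9  0.6] top d [1.  0.2]
26 [ 0.51006683 -0.04999937  0.11921029] [[-0.382, 0.889, -0.251], [-0.831, -0.211, 0.516], [0.406, 0.406, 0.819]]
o side d [-3.  1.] top d [ 1.5 -0.6]
x34 side d [-0.8  0.6] top d [-1.1 -0.4]
y34 side d [-0.9 -0.3] top d [ 1.1 -1.3]
x30c side d [-0.5  0.5] top d [ 0.8 -1.8]
xyc side d [nan nan] top d [ 0.1 -0.9]
y30c side d [-2.   0.3] top d [0.3 0.2]
```

```bash
cat >> h.py <<'E'
from scipy.spatial.transform import Rotation as Ro
def down(th):
    a=np.radians(th);x=np.array([np.cos(a),np.sin(a),0]);z=np.array([0,0,-1.]);return Ro.from_matrix(np.c_[x,np.cross(z,x),z])
def rows(P,R,n,op,p=None,r=None):
    st=ctrl.get_state(); p=np.array(st["eef_pos"]) if p is None else p; r=Ro.from_quat(st["tcp_rot"]) if r is None else r
    rv=(r.inv()*R).as_rotvec(); s=np.asarray(P)-p
    out=[]
    for i in range(n):
        ri=r*Ro.from_rotvec(rv*i/n); out.append([np.round(rv/n,4).tolist(),np.round(ri.inv().apply(s/n),4).tolist(),op])
    print("t",st["time"],"deg/row",np.degrees(np.linalg.norm(rv))/n,"mm/row",1e3*np.linalg.norm(s)/n)
    for o in out: print(str(o)+",")
E
python3 -c "
from h import *
rows([.4475,-.3427,.29],down(76),9,.05)"
```

```text
t 0.5 deg/row 6.421244009183388 mm/row 43.22846711305477
[[-0.0, -0.0, -0.1121], [0.0353, -0.0233, -0.0088], 0.05],
[[-0.0, -0.0, -0.1121], [0.0377, -0.0192, -0.0088], 0.05],
[[-0.0, -0.0, -0.1121], [0.0396, -0.0149, -0.0088], 0.05],
[[-0.0, -0.0, -0.1121], [0.041, -0.0103, -0.0088], 0.05],
[[-0.0, -0.0, -0.1121], [0.0419, -0.0057, -0.0088], 0.05],
[[-0.0, -0.0, -0.1121], [0.0423, -0.0009, -0.0088], 0.05],
[[-0.0, -0.0, -0.1121], [0.0421, 0.0038, -0.0088], 0.05],
[[-0.0, -0.0, -0.1121], [0.0415, 0.0085, -0.0088], 0.05],
[[-0.0, -0.0, -0.1121], [0.0403, 0.0131, -0.0088], 0.05],
```

Request:
drive_tool(moves=[[[0,0,-0.112],[0.035,-0.023,-0.03],0.05],[[0,0,-0.112],[0.038,-0.019,-0.03],0.05],[[0,0,-0.112],[0.04,-0.015,-0.02],0.05],[[0,0,-0.112],[0.041,-0.01,0],0.05],[[0,0,-0.112],[0.042,-0.006,0],0.05]], grip_force=60)

```text
time: 1.12
eef_pos: [0.3436, -0.4746, 0.2913]
tcp_rot: [0.904, 0.427, 0.0, 0.001]
contact_force: [-0.3, 0.3, -0.1]
opening: 0.587
finger_force: 0.0
```

Request:
drive_tool(moves=[[[0,0,-0.112],[0.042,-0.001,0],0.05],[[0,0,-0.112],[0.042,0.004,0],0.05],[[0,0,-0.112],[0.041,0.009,0],0.05],[[0,0,-0.112],[0.04,0.013,0],0.05],[[0,0,0],[0,0,0],0.05]])

```text
time: 1.75
eef_pos: [0.4493, -0.3422, 0.2908]
tcp_rot: [0.787, 0.617, 0.0, 0.0]
contact_force: [0.0, -0.4, 0.1]
opening: 0.584
finger_force: 0.0
```

```bash
python3 -c "
from h import *
rows([.4475,-.3427,.183],down(76),3,.05)
t=cam('top')['image'];s=cam('side')['image']
r=lambda im,x,y,w,h,f:cv2.resize(im[y:y+h,x:x+w,::-1],None,fx=f,fy=f,interpolation=1)
cv2.imwrite('pics/d1.png',np.hstack([r(t,395,225,60,60,6),r(s,270,190,90,90*1,4)]))
"
```

```text
t 1.75 deg/row 0.06252440373937761 mm/row 35.9433027319353
[[0.0002, -0.0, 0.0011], [-0.0003, -0.0005, 0.0359], 0.05],
[[0.0002, -0.0, 0.0011], [-0.0003, -0.0005, 0.0359], 0.05],
[[0.0002, -0.0, 0.0011], [-0.0003, -0.0005, 0.0359], 0.05],
```

View pics/d1.png

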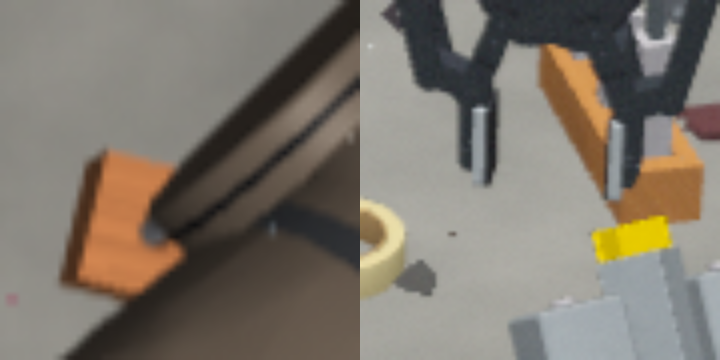

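The picture shows the gripper above the handle, with the pads at side (300,225) and (335,228) straddling the handle's column (314). I'll go down and grip.

Request:
drive_tool(moves=[[[0,0,0],[0,-0.001,0.036],0.05],[[0,0,0],[0,-0.001,0.036],0.05],[[0,0,0],[0,0,0.036],0.05],[[0,0,0],[0,0,0],0.0],[[0,0,0],[0,0,0],0.0]])

```text
time: 2.48
eef_pos: [0.4461, -0.3451, 0.1841]
tcp_rot: [0.789, 0.615, 0.0, 0.001]
contact_force: [0.3, -0.2, -0.9]
opening: 0.173
finger_force: 31.2
```

Request:
drive_tool(moves=[[[0,0,0],[0,0,0],0.0],[[0,0,0],[0,0,0],0.0],[[0,0,0],[0,0,-0.001],0.0]])

```text
time: 2.85
eef_pos: [0.4462, -0.3439, 0.1842]
tcp_rot: [0.788, 0.615, 0.0, 0.001]
contact_force: [-0.3, 0.6, -1.5]
opening: 0.154
finger_force: 58.3
```

```bash
cat >> h.py <<'E'
O=np.array([.512,-.049,.119]); V=vframe(22.5)
def tilt(th):  # tool down at th, then minimal rotation to -Vz
    a=np.array([0,0,-1.]);b=-V[:,2];ax=np.cross(a,b);ax/=np.linalg.norm(ax)
    return Ro.from_rotvec(ax*np.radians(35))*down(th)
E
python3 -c "
from h import *
P=O+V@np.array([.015,.015,.025+.174]);print(P,P-[0,0,0])
R=tilt(76)
rows(P,R,10,0.,p=np.array([.4462,-.344,.33]))"
```

```text
[0.47496969 0.04039908 0.29417865] [0.47496969 0.04039908 0.29417865]
t 2.85 deg/row 3.4944531379551713 mm/row 38.71350154539748
[[-0.0363, -0.049, -0.0001], [0.038, -0.0065, 0.0036], 0.0],
[[-0.0363, -0.049, -0.0001], [0.0381, -0.0066, 0.0014], 0.0],
[[-0.0363, -0.049, -0.0001], [0.0381, -0.0066, -0.0007], 0.0],
[[-0.0363, -0.049, -0.0001], [0.0381, -0.0066, -0.0028], 0.0],
[[-0.0363, -0.049, -0.0001], [0.0379, -0.0064, -0.0049], 0.0],
[[-0.0363, -0.049, -0.0001], [0.0376, -0.0062, -0.0069], 0.0],
[[-0.0363, -0.049, -0.0001], [0.0372, -0.0059, -0.009], 0.0],
[[-0.0363, -0.049, -0.0001], [0.0367, -0.0056, -0.011], 0.0],
[[-0.0363, -0.049, -0.0001], [0.0361, -0.0051, -0.013], 0.0],
[[-0.0363, -0.049, -0.0001], [0.0354, -0.0046, -0.0149], 0.0],
```

Request:
drive_tool(moves=[[[0,0,0],[0,0,-0.02],0.0],[[0,0,0],[0,0,-0.03],0.0],[[0,0,0],[0,0,-0.05],0.0],[[0,0,0],[0,0,-0.045],0.0]])

```text
time: 3.35
eef_pos: [0.4461, -0.3437, 0.332]
tcp_rot: [0.788, 0.615, 0.0, 0.001]
contact_force: [0.4, -0.3, -1.0]
opening: 0.155
finger_force: 58.5
```

Request:
drive_tool(moves=[[[-0.036,-0.049,0],[0.038,-0.0065,0.0036],0.0],[[-0.036,-0.049,0],[0.038,-0.0065,0.0014],0.0],[[-0.036,-0.049,0],[0.038,-0.0065,-0.001],0.0],[[-0.036,-0.049,0],[0.038,-0.0065,-0.003],0.0],[[-0.036,-0.049,0],[0.038,-0.0065,-0.005],0.0]])

```text
time: 3.98
eef_pos: [0.4605, -0.1504, 0.3134]
tcp_rot: [0.779, 0.608, -0.04, 0.148]
contact_force: [0.7, -0.0, -1.7]
opening: 0.15
finger_force: 58.5
```

Request:
drive_tool(moves=[[[-0.036,-0.049,0],[0.0375,-0.006,-0.007],0.0],[[-0.036,-0.049,0],[0.037,-0.006,-0.009],0.0],[[-0.036,-0.049,0],[0.037,-0.0055,-0.011],0.0],[[-0.036,-0.049,0],[0.036,-0.005,-0.013],0.0],[[-0.036,-0.049,0],[0.0355,-0.005,-0.015],0.0]])

```text
time: 4.6
eef_pos: [0.4751, 0.0423, 0.2958]
tcp_rot: [0.752, 0.586, -0.08, 0.29]
contact_force: [-0.0, 0.2, -0.3]
opening: 0.151
finger_force: 58.5
```

Request:
drive_tool(moves=[[[0,0,0],[0,0,0],0.0],[[0,0,0],[0,0,0],0.0]])

```text
time: 4.85
eef_pos: [0.4752, 0.0407, 0.295]
tcp_rot: [0.752, 0.587, -0.08, 0.288]
contact_force: [0.5, 0.2, -0.8]
opening: 0.15
finger_force: 58.5
```

```bash
cat >> h.py <<'E'
def tipV(L=.174):
    st=ctrl.get_state();p=np.array(st["eef_pos"]);R=Ro.from_quat(st["tcp_rot"])
    F=V.T@np.array(st["contact_force"])
    print("t",round(st["time"],2),"tip in V mm",(1e3*V.T@(p+R.apply([0,0,L])-O)).round(1),"axis",(V.T@R.apply([0,0,1])).round(3),"F in V",F.round(1),"op",round(st["opening"],3),"q",np.round(st["qpos"],2))
E
python3 -c "
from h import *
tipV()
P=O+V@np.array([.015,.015,.02+.174])
rows(P,tilt(76),2,0.)
S,T=cam('side'),cam('top')
tip=P+tilt(76).apply([0,0,.174]); print(proj(S,tip),proj(T,tip))
r=lambda im,x,y,w,h,f:cv2.resize(im[y:y+h,x:x+w,::-1],None,fx=f,fy=f,interpolation=1)
cv2.imwrite('pics/d2.png',np.hstack([r(T['image'],285,195,50,60,8),r(S['image'],310,205,50,60,8)]))
"
```

```text
t 4.85 tip in V mm [14.8 15.  25.8] axis [-0.001 -0.003 -1.   ] F in V [-0.7  0.1 -0.7] op 0.15 q [ 0.19 -0.25  2.05 -0.63  1.27  0.61]
t 4.85 deg/row 0.0874571562841437 mm/row 2.9271033023658948
[[-0.0013, -0.0008, -0.0003], [0.0, -0.0002, 0.0029], 0.0],
[[-0.0013, -0.0008, -0.0003], [0.0, -0.0002, 0.0029], 0.0],
[334.30937666 237.63686369] [306.98592931 231.59973572]
```

View pics/d2.png

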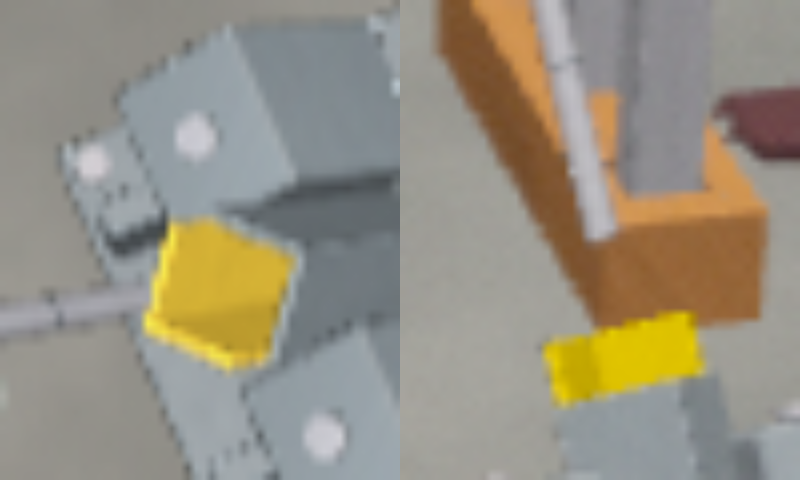

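The picture shows the rod tip just above the V's mouth (side (335,235), top (304,232)), in line with the yellow end. I'll insert it.

Request:
drive_tool(moves=[[[0,0,0],[0,0,0.015],0.0],[[0,0,0],[0,0,0.015],0.0],[[0,0,0],[0,0,0.01],0.0],[[0,0,0],[0,0,0.01],0.0],[[0,0,0],[0,0,0.01],0.0]])

```text
time: 5.58
eef_pos: [0.4881, 0.0085, 0.244]
tcp_rot: [0.752, 0.587, -0.081, 0.288]
contact_force: [-1.1, -0.3, -1.1]
opening: 0.154
finger_force: 58.5
```

```bash
python3 -c "
from h import *
tipV()"
```

```text
t 5.58 tip in V mm [ 14.6  13.9 -35.9] axis [-0.    -0.004 -1.   ] F in V [ 0.3 -1.3 -0.8] op 0.154 q [ 0.12 -0.2   2.11 -0.65  1.14  0.61]
```

Request:
drive_tool(moves=[[[0,0,0],[0,0,0.01],0.0],[[0,0,0],[0,0,0.01],0.0],[[0,0,0],[0,0,0.01],0.0],[[0,0,0],[0,0,0.006],0.0],[[0,0,0],[0,0,0.0],0.0]])

```text
time: 6.2
eef_pos: [0.4956, -0.0103, 0.2145]
tcp_rot: [0.752, 0.587, -0.081, 0.288]
contact_force: [-1.9, -0.4, -1.3]
opening: 0.154
finger_force: 58.5
```

Request:
drive_tool(moves=[[[0,0,0],[0,0,0.003],0.0],[[0,0,0],[0,0,0.003],0.0],[[0,0,0],[0,0,0.003],0.0],[[0,0,0],[0,0,0.003],0.0]])

```text
time: 6.7
eef_pos: [0.4984, -0.0165, 0.2051]
tcp_rot: [0.752, 0.587, -0.081, 0.288]
contact_force: [-0.2, -0.5, -1.0]
opening: 0.152
finger_force: 58.5
```

```bash
python3 -c "
from h import *
tipV()"
```

```text
t 6.7 tip in V mm [ 14.5  13.8 -83.3] axis [-0.    -0.004 -1.   ] F in V [ 0.1 -0.4 -1. ] op 0.152 q [ 0.06 -0.16  2.14 -0.68  1.04  0.62]
```

Request:
drive_tool(moves=[[[0,0,0],[0,0,0.002],0.0],[[0,0,0],[0,0,0.002],0.0],[[0,0,0],[0,0,0.002],0.0],[[0,0,0],[0,0,0.0],0.0]])

```text
time: 7.2
eef_pos: [0.4996, -0.0197, 0.2001]
tcp_rot: [0.752, 0.587, -0.081, 0.288]
contact_force: [0.7, 0.1, -1.5]
opening: 0.153
finger_force: 58.5
```

Request:
drive_tool(moves=[[[0,0,0],[0,0,0.002],0.0],[[0,0,0],[0,0,0.001],0.0],[[0,0,0],[0,0,0.0],0.0]])

```text
time: 7.58
eef_pos: [0.5003, -0.0212, 0.1977]
tcp_rot: [0.752, 0.587, -0.081, 0.288]
contact_force: [0.8, -0.6, -0.8]
opening: 0.153
finger_force: 58.5
```

Request:
drive_tool(moves=[[[0,0,0],[0,0,0.002],0.0],[[0,0,0],[0,0,0.002],0.0],[[0,0,0],[0,0,0.001],0.0],[[0,0,0],[0,0,0.0],0.0]])

```text
time: 8.07
eef_pos: [0.5013, -0.0239, 0.1936]
tcp_rot: [0.752, 0.587, -0.081, 0.288]
contact_force: [-0.4, -0.0, -1.6]
opening: 0.153
finger_force: 58.5
```

Request:
drive_tool(moves=[[[0,0,0],[0,0,0.0015],0.0],[[0,0,0],[0,0,0.001],0.0],[[0,0,0],[0,0,0.0],0.0]])

```text
time: 8.45
eef_pos: [0.5026, -0.0249, 0.1928]
tcp_rot: [0.752, 0.587, -0.08, 0.289]
contact_force: [-1.0, 3.5, 4.4]
opening: 0.154
finger_force: 59.3
```

Request:
drive_tool(moves=[[[0,0,0],[0,0,0.0015],0.0],[[0,0,0],[0,0,0.001],0.0],[[0,0,0],[0,0,0.0],0.0]])

```text
time: 8.82
eef_pos: [0.5047, -0.0256, 0.1935]
tcp_rot: [0.752, 0.587, -0.078, 0.29]
contact_force: [-4.2, 8.8, 12.2]
opening: 0.155
finger_force: 60.6
```

```bash
python3 -c "
from h import *
tipV()"
```

```text
t 8.82 tip in V mm [ 14.  18. -99.] axis [-0.003  0.002 -1.   ] F in V [-0.3 -1.  15.6] op 0.155 q [ 0.04 -0.14  2.15 -0.69  1.01  0.63]
```

Contact at about -98 mm with 16 N axial and almost no lateral force, so the bottom is at -99 and the medium offcut matches. I'll rest there, then withdraw.

Request:
drive_tool(moves=[[[0,0,0],[0,0,0.0],0.0],[[0,0,0],[0,0,0.0],0.0],[[0,0,0],[0,0,0],0.0],[[0,0,0],[0,0,0],0.0],[[0,0,0],[0,0,0],0.0]])

```text
time: 9.45
eef_pos: [0.5047, -0.0256, 0.1934]
tcp_rot: [0.752, 0.587, -0.078, 0.29]
contact_force: [-4.6, 7.9, 12.8]
opening: 0.153
finger_force: 60.6
```

Request:
drive_tool(moves=[[[0,0,0],[0,0,0.0],0.0],[[0,0,0],[0,0,0.0],0.0],[[0,0,0],[0,0,-0.005],0.0],[[0,0,0],[0,0,-0.01],0.0],[[0,0,0],[0,0,-0.02],0.0]])

```text
time: 10.07
eef_pos: [0.4936, -0.0081, 0.217]
tcp_rot: [0.752, 0.587, -0.083, 0.287]
contact_force: [0.6, -0.3, -1.1]
opening: 0.153
finger_force: 58.5
```

```bash
python3 -c "
from h import *
tipV()"
```

```text
t 10.07 tip in V mm [ 15.   11.7 -68. ] axis [ 0.001 -0.007 -1.   ] F in V [-0.5  0.2 -1.1] op 0.153 q [ 0.08 -0.17  2.14 -0.67  1.08  0.62]
```

Request:
drive_tool(moves=[[[0,0,0],[0,0,-0.025],0.0],[[0,0,0],[0,0,-0.025],0.0],[[0,0,0],[0,0,-0.03],0.0],[[0,0,0],[0,0,-0.03],0.0],[[0,0,0],[0,0,0],0.0]])

```text
time: 10.7
eef_pos: [0.4718, 0.051, 0.3106]
tcp_rot: [0.752, 0.587, -0.079, 0.289]
contact_force: [0.4, -0.1, -0.8]
opening: 0.151
finger_force: 58.5
```

```bash
python3 -c "
from h import *
tipV()
rows([.4462,-.344,.335],down(75.9),10,0.)"
```

```text
t 10.7 tip in V mm [14.  16.  44.8] axis [-0.003 -0.    -1.   ] F in V [-0.4 -0.  -0.8] op 0.151 q [ 0.22 -0.26  2.03 -0.62  1.3   0.61]
t 10.7 deg/row 3.488811741046528 mm/row 39.65736078450758
[[0.0364, 0.0488, 0.0002], [-0.035, 0.0041, 0.0183], 0.0],
[[0.0364, 0.0488, 0.0002], [-0.0358, 0.0047, 0.0164], 0.0],
[[0.0364, 0.0488, 0.0002], [-0.0366, 0.0053, 0.0144], 0.0],
[[0.0364, 0.0488, 0.0002], [-0.0372, 0.0058, 0.0124], 0.0],
[[0.0364, 0.0488, 0.0002], [-0.0378, 0.0062, 0.0104], 0.0],
[[0.0364, 0.0488, 0.0002], [-0.0382, 0.0066, 0.0083], 0.0],
[[0.0364, 0.0488, 0.0002], [-0.0386, 0.0068, 0.0062], 0.0],
[[0.0364, 0.0488, 0.0002], [-0.0388, 0.007, 0.004], 0.0],
[[0.0364, 0.0488, 0.0002], [-0.039, 0.0071, 0.0019], 0.0],
[[0.0364, 0.0488, 0.0002], [-0.039, 0.0072, -0.0003], 0.0],
```

Request:
drive_tool(moves=[[[0.0364,0.0488,0],[-0.035,0.004,0.018],0.0],[[0.0364,0.0488,0],[-0.036,0.0047,0.0164],0.0],[[0.0364,0.0488,0],[-0.0366,0.0053,0.0144],0.0],[[0.0364,0.0488,0],[-0.0372,0.0058,0.0124],0.0],[[0.0364,0.0488,0],[-0.0378,0.0062,0.0104],0.0]])

```text
time: 11.32
eef_pos: [0.4565, -0.1491, 0.3195]
tcp_rot: [0.78, 0.608, -0.042, 0.143]
contact_force: [0.4, -0.2, -1.1]
opening: 0.153
finger_force: 58.5
```

Request:
drive_tool(moves=[[[0.0364,0.0488,0],[-0.0382,0.0066,0.0083],0.0],[[0.0364,0.0488,0],[-0.0386,0.0068,0.0062],0.0],[[0.0364,0.0488,0],[-0.0388,0.007,0.004],0.0],[[0.0364,0.0488,0],[-0.039,0.0071,0.002],0.0],[[0.0364,0.0488,0],[-0.039,0.0072,0],0.0]])

```text
time: 11.95
eef_pos: [0.4434, -0.3467, 0.3313]
tcp_rot: [0.789, 0.614, -0.002, -0.003]
contact_force: [-0.0, -0.5, -1.3]
opening: 0.153
finger_force: 58.5
```

Request:
drive_tool(moves=[[[0,0,0],[0,0,0],0.0],[[0,0,0],[0,0,0],0.0]])

```text
time: 12.2
eef_pos: [0.444, -0.3448, 0.3315]
tcp_rot: [0.789, 0.614, -0.002, -0.002]
contact_force: [-0.5, -0.3, -1.4]
opening: 0.158
finger_force: 58.5
```

```bash
python3 -c "
from h import *
rows([.4462,-.344,.26],down(75.9),3,0.)"
```

```text
t 12.2 deg/row 0.12491618384704356 mm/row 23.86051082750937
[[-0.0021, 0.0001, -0.0004], [0.0004, 0.0008, 0.0238], 0.0],
[[-0.0021, 0.0001, -0.0004], [0.0004, 0.0007, 0.0238], 0.0],
[[-0.0021, 0.0001, -0.0004], [0.0004, 0.0007, 0.0238], 0.0],
```

Request:
drive_tool(moves=[[[-0.002,0,0],[0.0004,0.0008,0.024],0.0],[[-0.002,0,0],[0.0004,0.0007,0.024],0.0],[[-0.002,0,0],[0.0004,0.0007,0.024],0.0],[[0,0,0],[0,0,0.01],0.0],[[0,0,0],[0,0,0],0.0]])

```text
time: 12.82
eef_pos: [0.4469, -0.3433, 0.2509]
tcp_rot: [0.788, 0.615, -0.0, 0.001]
contact_force: [1.0, 0.6, -1.1]
opening: 0.157
finger_force: 58.5
```

```bash
python3 -c "
from h import *
rows([.4462,-.344,.2],down(75.9),3,0.)
st=ctrl.get_state();p=st['eef_pos'];R=Ro.from_quat(st['tcp_rot']);S=cam('side');T=cam('top')
tip=p+R.apply([0,0,.174]);print(tip,proj(S,tip),proj(T,tip),'hole',proj(S,[.4462,-.344,.042]))
r=lambda im,x,y,w,h,f:cv2.resize(im[y:y+h,x:x+w,::-1],None,fx=f,fy=f,interpolation=1)
cv2.imwrite('pics/d3.png',np.hstack([r(S['image'],285,270,60,110,5),r(T['image'],395,230,60,110,5)]))
"
```

```text
t 12.825 deg/row 0.03547412771941085 mm/row 16.968669490367542
[[0.0004, 0.0004, 0.0003], [-0.0003, -0.0002, 0.017], 0.0],
[[0.0004, 0.0004, 0.0003], [-0.0003, -0.0002, 0.017], 0.0],
[[0.0004, 0.0004, 0.0003], [-0.0003, -0.0002, 0.017], 0.0],
[ 0.44701161 -0.34357194  0.07689707] [311.88842313 345.26798488] [425.94754458 261.16441388] hole [311.04098274 359.52817274]
```

View pics/d3.png

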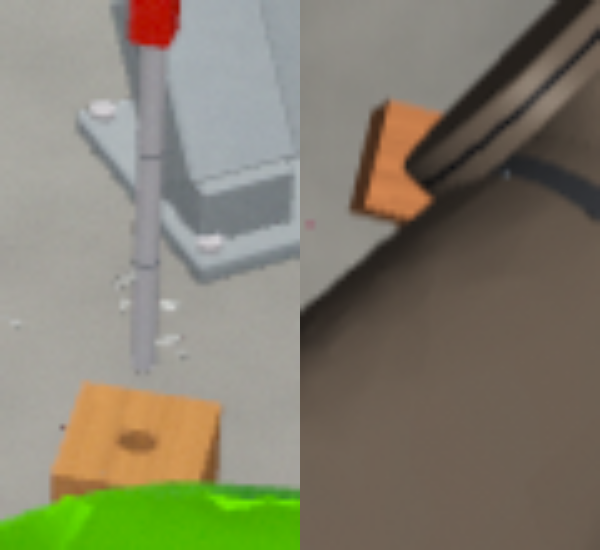

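Rod tip at side crop (144,366) and hole at (137,440). Accounting for the vertical drop, the rod is about 1.5 mm too far in +x. I'll correct that while lowering.

Request:
drive_tool(moves=[[[0,0,0],[-0.001,-0.0015,0.0],0.0],[[0,0,0],[0,0,0.015],0.0],[[0,0,0],[0,0,0.012],0.0],[[0,0,0],[0,0,0.005],0.0],[[0,0,0],[0,0,0.005],0.0]])

```text
time: 13.55
eef_pos: [0.4453, -0.345, 0.2138]
tcp_rot: [0.789, 0.615, -0.0, 0.001]
contact_force: [0.0, -0.5, 0.1]
opening: 0.153
finger_force: 58.5
```

Request:
drive_tool(moves=[[[0,0,0],[0,0,0.003],0.0],[[0,0,0],[0,0,0.003],0.0]])

```text
time: 13.8
eef_pos: [0.4456, -0.3452, 0.2086]
tcp_rot: [0.789, 0.615, -0.0, 0.002]
contact_force: [0.2, -0.5, -0.5]
opening: 0.153
finger_force: 58.5
```

Request:
drive_tool(moves=[[[0,0,0],[0,0,0.007],0.0],[[0,0,0],[0,0,0.007],0.0],[[0,0,0],[0,0,0.006],0.0],[[0,0,0],[0,0,0.0025],0.0],[[0,0,0],[0,0,0],0.0]])

```text
time: 14.42
eef_pos: [0.4454, -0.345, 0.1856]
tcp_rot: [0.789, 0.615, -0.0, 0.001]
contact_force: [0.8, 0.4, -0.8]
opening: 0.15
finger_force: 58.5
```

Request:
drive_tool(moves=[[[0,0,0],[0,0,0.001],0.0],[[0,0,0],[0,0,0.001],0.0],[[0,0,0],[0,0,0],0.0]])

```text
time: 14.8
eef_pos: [0.4455, -0.3452, 0.1841]
tcp_rot: [0.789, 0.615, -0.0, 0.002]
contact_force: [-0.4, -0.2, -0.6]
opening: 0.152
finger_force: 58.5
```

Request:
drive_tool(moves=[[[0,0,0],[0,0,0],0.02],[[0,0,0],[0,0,0],0.045],[[0,0,0],[0,0,0],0.045],[[0,0,0],[0,0,0],0.045],[[0,0,0],[0,0,0],0.045]])

```text
time: 15.42
eef_pos: [0.4455, -0.3452, 0.184]
tcp_rot: [0.789, 0.615, -0.0, 0.001]
contact_force: [0.7, 0.2, 0.3]
opening: 0.525
finger_force: 0.0
```

Request:
drive_tool(moves=[[[0,0,0],[0,0,-0.015],0.045],[[0,0,0],[0,0,-0.03],0.045],[[0,0,0],[0,0,-0.06],0.045],[[0,0,0],[0,0,0],0.045]])

```text
time: 15.92
eef_pos: [0.4475, -0.3472, 0.2974]
tcp_rot: [0.789, 0.615, 0.0, 0.008]
contact_force: [-0.4, -0.0, 0.2]
opening: 0.526
finger_force: 0.0
```

```bash
python3 -c "
from h import *
S=cam('side');im=S['image'][270:330,290:340].astype(int);m=((im[...,0]>110)&(im[...,1]<60)).astype(np.uint8)
M=cv2.moments(m);print(m.sum(),M['m10']/M['m00']+290,M['m01']/M['m00']+270,proj(S,[.4462,-.344,.185]))
# medium offcut stud
d=lambda th:rows([.5453,.2616,.26],down(th),12,.045)
d(101.5)"
```

```text
233 314.3047210300429 296.79399141630904 [312.91576328 298.91736494]
t 15.975 deg/row 2.1345438977051927 mm/row 51.38886172713362
[[0.0006, 0.0007, -0.0372], [0.0511, -0.0044, 0.0024], 0.045],
[[0.0006, 0.0007, -0.0372], [0.0513, -0.0025, 0.0025], 0.045],
[[0.0006, 0.0007, -0.0372], [0.0513, -0.0006, 0.0025], 0.045],
[[0.0006, 0.0007, -0.0372], [0.0513, 0.0014, 0.0026], 0.045],
[[0.0006, 0.0007, -0.0372], [0.0512, 0.0033, 0.0026], 0.045],
[[0.0006, 0.0007, -0.0372], [0.0511, 0.0052, 0.0026], 0.045],
[[0.0006, 0.0007, -0.0372], [0.0508, 0.0071, 0.0027], 0.045],
[[0.0006, 0.0007, -0.0372], [0.0505, 0.009, 0.0027], 0.045],
[[0.0006, 0.0007, -0.0372], [0.0502, 0.0108, 0.0027], 0.045],
[[0.0006, 0.0007, -0.0372], [0.0497, 0.0127, 0.0027], 0.045],
[[0.0006, 0.0007, -0.0372], [0.0492, 0.0145, 0.0028], 0.045],
[[0.0006, 0.0007, -0.0372], [0.0486, 0.0164, 0.0028], 0.045],
```

```bash
python3 -c "
from h import *
rows([.5455,.261,.28],down(191.5),15,.045)"
```

```text
t 15.975 deg/row 7.707196112286831 mm/row 41.022351237939816
[[-0.0, 0.0009, -0.1345], [0.0409, -0.0035, 0.0006], 0.045],
[[-0.0, 0.0009, -0.1345], [0.041, 0.002, 0.0007], 0.045],
[[-0.0, 0.0009, -0.1345], [0.0403, 0.0075, 0.0007], 0.045],
[[-0.0, 0.0009, -0.1345], [0.0389, 0.0129, 0.0007], 0.045],
[[-0.0, 0.0009, -0.1345], [0.0369, 0.018, 0.0008], 0.045],
[[-0.0, 0.0009, -0.1345], [0.0341, 0.0227, 0.0008], 0.045],
[[-0.0, 0.0009, -0.1345], [0.0308, 0.0271, 0.0008], 0.045],
[[-0.0, 0.0009, -0.1345], [0.0269, 0.031, 0.0009], 0.045],
[[-0.0, 0.0009, -0.1345], [0.0225, 0.0343, 0.0009], 0.045],
[[-0.0, 0.0009, -0.1345], [0.0176, 0.037, 0.0009], 0.045],
[[-0.0, 0.0009, -0.1345], [0.0125, 0.0391, 0.0009], 0.045],
[[-0.0, 0.0009, -0.1345], [0.0072, 0.0404, 0.0009], 0.045],
[[-0.0, 0.0009, -0.1345], [0.0017, 0.041, 0.0009], 0.045],
[[-0.0, 0.0009, -0.1345], [-0.0038, 0.0408, 0.0009], 0.045],
[[-0.0, 0.0009, -0.1345], [-0.0093, 0.04, 0.0009], 0.045],
```

Request:
drive_tool(moves=[[[0,0.001,-0.1345],[0.041,-0.0035,0.0006],0.045],[[0,0.001,-0.1345],[0.041,0.002,0.0007],0.045],[[0,0.001,-0.1345],[0.04,0.0075,0.0007],0.045],[[0,0.001,-0.1345],[0.039,0.013,0.0007],0.045],[[0,0.001,-0.1345],[0.037,0.018,0.0008],0.045]])

```text
time: 16.6
eef_pos: [0.4779, -0.1408, 0.2842]
tcp_rot: [0.54, 0.842, 0.001, -0.001]
contact_force: [0.5, 0.2, -0.7]
opening: 0.529
finger_force: 0.0
```

Request:
drive_tool(moves=[[[0,0.001,-0.1345],[0.034,0.023,0.0008],0.045],[[0,0.001,-0.1345],[0.031,0.027,0.0008],0.045],[[0,0.001,-0.1345],[0.027,0.031,0.0008],0.045],[[0,0.001,-0.1345],[0.0225,0.034,0.0008],0.045],[[0,0.001,-0.1345],[0.0175,0.037,0.0008],0.045]])

```text
time: 17.23
eef_pos: [0.5106, 0.0613, 0.2811]
tcp_rot: [0.232, 0.973, 0.003, -0.003]
contact_force: [0.4, -0.3, 0.4]
opening: 0.527
finger_force: 0.0
```

Request:
drive_tool(moves=[[[0,0.001,-0.1345],[0.0125,0.039,0.0008],0.045],[[0,0.001,-0.1345],[0.007,0.0405,0.0008],0.045],[[0,0.001,-0.1345],[0.002,0.041,0.0008],0.045],[[0,0.001,-0.1345],[-0.004,0.041,0.0008],0.045],[[0,0.001,-0.1345],[-0.009,0.04,0.0008],0.045]])

```text
time: 17.85
eef_pos: [0.5435, 0.2637, 0.2781]
tcp_rot: [-0.102, 0.995, 0.003, -0.004]
contact_force: [-0.2, 0.5, 0.1]
opening: 0.524
finger_force: 0.0
```

Request:
drive_tool(moves=[[[0,0,0],[0,0,0],0.045],[[0,0,0],[0,0,0],0.045]])

```text
time: 18.1
eef_pos: [0.5436, 0.2621, 0.2785]
tcp_rot: [-0.1, 0.995, 0.003, -0.004]
contact_force: [0.0, -0.4, 0.5]
opening: 0.526
finger_force: 0.0
```

```bash
python3 -c "
from h import *
rows([.5455,.261,.133],down(191.5),4,.045)
S=cam('side');st=ctrl.get_state();p=st['eef_pos']
print(p,np.round(st['qpos'],2),proj(S,p),proj(S,[.5455,.261,.158]))
cv2.imwrite('pics/d4.png',cv2.resize(S['image'][110:250,280:400,::-1],None,fx=4,fy=4,interpolation=1))
"
```

```text
t 18.1 deg/row 0.15070288724539388 mm/row 36.37535301506684
[[0.0018, -0.0019, -0.0002], [-0.0007, -0.0006, 0.0364], 0.045],
[[0.0018, -0.0019, -0.0002], [-0.0006, -0.0006, 0.0364], 0.045],
[[0.0018, -0.0019, -0.0002], [-0.0006, -0.0005, 0.0364], 0.045],
[[0.0018, -0.0019, -0.0002], [-0.0005, -0.0004, 0.0364], 0.045],
[0.54373323 0.26171892 0.27879738] [ 0.28  0.09  1.68  0.01  1.38 -1.49] [336.29438381 133.4618637 ] [334.98231339 176.30491961]
```

View pics/d4.png

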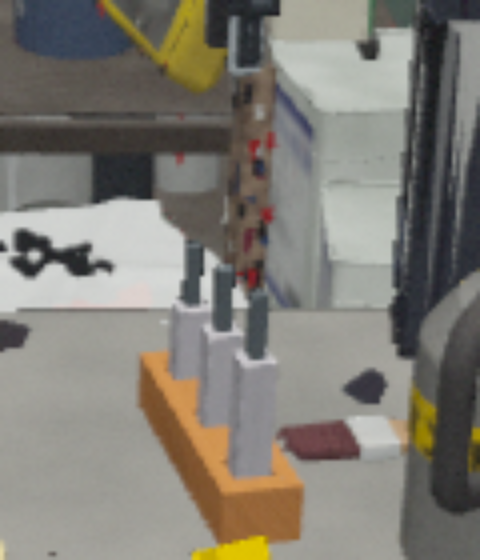

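The picture shows the near finger at side (341,124). With its 6 mm offset along the closing line and the known camera bias, that fits the middle stud (335.5,176). The middle stud is the medium offcut: its stud top measured 156 mm against 158 expected. Now down to grip.

Request:
drive_tool(moves=[[[0.002,-0.002,0],[-0.0007,-0.0006,0.036],0.045],[[0.002,-0.002,0],[-0.0006,-0.0006,0.036],0.045],[[0.002,-0.002,0],[-0.0006,-0.0005,0.036],0.045],[[0.002,-0.002,0],[-0.0005,-0.0004,0.036],0.045],[[0,0,0],[0,0,0],0.045]])

```text
time: 18.77
eef_pos: [0.5438, 0.2596, 0.1319]
tcp_rot: [-0.099, 0.995, -0.001, -0.003]
contact_force: [-0.4, -0.2, -0.1]
opening: 0.525
finger_force: 0.0
```

Request:
drive_tool(moves=[[[0,0,0],[0,0,0],0.0],[[0,0,0],[0,0,0],0.0],[[0,0,0],[0,0,0],0.0],[[0,0,0],[0,0,0],0.0],[[0,0,0],[0,0,0],0.0]])

```text
time: 19.4
eef_pos: [0.5464, 0.2617, 0.1357]
tcp_rot: [-0.1, 0.995, 0.0, 0.001]
contact_force: [-0.4, -0.8, 0.2]
opening: -0.003
finger_force: 0.0
```

The fingers closed on nothing. I'll lift straight up and look.

Request:
drive_tool(moves=[[[0,0,0],[0,0,-0.03],0.0],[[0,0,0],[0,0,-0.03],0.0],[[0,0,0],[0,0,0],0.0]])

```text
time: 19.77
eef_pos: [0.548, 0.2622, 0.1988]
tcp_rot: [-0.1, 0.995, 0.001, 0.004]
contact_force: [0.1, -0.4, 0.6]
opening: -0.002
finger_force: 0.0
```

```bash
python3 -c "
from h import *
st=ctrl.get_state();p=st['eef_pos'];R=Ro.from_quat(st['tcp_rot'])
S,T=cam('side'),cam('top')
for d in(0,.017): q=p+R.apply([0,0,d]);print(q.round(4),proj(S,q).round(1),proj(T,q).round(1))
for x in ([.5453,.2616,.158],): print('M',proj(S,x),proj(T,x))
r=lambda im,x,y,w,h,f:cv2.resize(im[y:y+h,x:x+w,::-1],None,fx=f,fy=f,interpolation=1)
cv2.imwrite('pics/d5.png',np.hstack([r(S['image'],305,130,50,75,8),r(T['image'],135,190,100,150,4)]))
cv2.imwrite('pics/s5.png',S['image'][...,::-1]);cv2.imwrite('pics/t5.png',T['image'][...,::-1])
"
```

```text
[0.548  0.2622 0.1988] [336.5 162. ] [164.4 215.5]
[0.5481 0.2623 0.1818] [336.3 167.9] [167.  216.9]
M [334.88734781 176.21425421] [170.7262168  220.04056909]
```

View pics/d5.png

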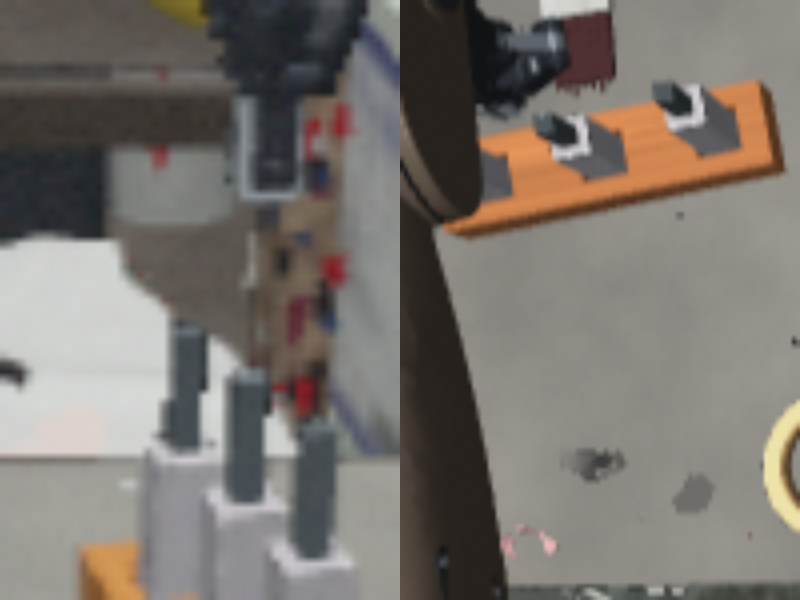

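The studs are unmoved: middle stud top at side (336,176.5), top (170,221). The fingertips appear at side (338.7,154.4), top (176,201), off from the predicted (336.3,168) and (167,217). I'll triangulate.

```bash
python3 -c "
from h import *
st=ctrl.get_state();print(st['eef_pos'],st['tcp_rot'],st['qpos'])
S,T=cam('side'),cam('top')
print('tip',tri(S,(338.7,154.4),T,(176,201)))
print('stud',tri(S,(336,176.5),T,(170,221)))
for e in((0,0,0),(0,0,.0),): pass
print(ctrl.get_state()['eef_pos'])
for n,c in(('S',S),('T',T)): print(n,c['fx'],c['cx'],c['cy'],np.round(c['R'],4).tolist(),np.round(c['t'],4))
"
```

```text
[0.54597175 0.26153115 0.1949722 ] [-1.00080962e-01  9.94978740e-01  8.97205027e-05  1.04922224e-03] [ 2.79358146e-01  1.46671318e-01  1.77000552e+00 -2.09851620e-04
  1.22281898e+00 -1.49186452e+00]
tip (array([0.55941957, 0.22346857, 0.23858674]), np.float64(0.02305465874388222))
stud (array([0.54611437, 0.26409239, 0.1556407 ]), np.float64(0.005119531615942301))
[0.54522286 0.26132011 0.19355644]
S 615.4830005468497 312.6606928603522 243.5905841257903 [[0.9976, -0.0639, 0.0251], [-0.0104, -0.5028, -0.8643], [0.0679, 0.862, -0.5023]] [-0.4713  0.0921  1.4769]
T 440.41360928059646 310.5148989883239 239.92550948350942 [[-0.0145, -0.9997, -0.0186], [-0.9903, 0.0169, -0.1378], [0.1381, 0.0164, -0.9903]] [-0.0525  0.5112  1.1002]
```

```bash
python3 -c "
from h import *
S,T=cam('side'),cam('top')
R=down(76)
for sgn in(-1,1):
  for d in(0.0,.012,.017):
    q=np.array([.4493,-.3422,.2908])+R.apply([0,sgn*.03,d]);print('d1',sgn,d,proj(S,q).round(1))
# diff of current frame vs start
for n,c,box in(('side',S,(300,100,70,130)),('top',T,(130,180,110,70))):
  x,y,w,h=box
  a=cv2.imread(f'pics/{n}0.png')[y:y+h,x:x+w].astype(int);b=c['image'][y:y+h,x:x+w,::-1].astype(int)
  m=(abs(a-b).max(2)>25)
  print(n)
  for r in range(0,h,4): print(y+r,''.join('#' if v else '.' for v in m[r,::2]))
"
```

```text
d1 -1 0.0 [299.2 246.3]
d1 -1 0.012 [299.1 252.2]
d1 -1 0.017 [299.1 254.7]
d1 1 0.0 [333.3 250.2]
d1 1 0.012 [333.  256.2]
d1 1 0.017 [332.9 258.6]
side
100 .............##############........
104 .............##############........
108 .............##############........
112 ...............##########..........
116 ..............##########...........
120 ..............#######.##...........
124 ..............##########...........
128 ...............########............
132 ...............######..##..........
136 ...............####.#####..........
140 ................########...........
144 .................#.##..............
148 .................#.##..............
152 .................##.#..............
156 .................####..............
160 ...................................
164 ...................................
168 ...................................
172 ...................................
176 ...................................
180 ...................................
184 ............#......................
188 ...................................
192 ......................
[... 757 characters left out ...]
#######.#...............................
208 ########################...............................
212 #####################..................................
216 ###################....................................
220 #############..##......................................
224 #############..........................................
228 #######..####..........................................
232 #######....##..........................................
236 #############..........................................
240 #############..........................................
244 ############...........................................
248 #######................................................
```

Both d1 and d5 put the fingertips about 35 mm higher along the tool axis than the nominal TCP suggests: 12–16 px in the side view. So I caught the handle near its top and passed over the stud. I'll reopen and go about 35 mm deeper, feeling as I go.

```bash
python3 -c "
from h import *
rows([.5455,.2615,.13],down(191.5),3,.045)"
```

```text
t 20.075 deg/row 0.01293434557653146 mm/row 21.208487224594453
[[-0.0001, -0.0002, -0.0001], [-0.0001, 0.0, 0.0212], 0.045],
[[-0.0001, -0.0002, -0.0001], [-0.0001, 0.0, 0.0212], 0.045],
[[-0.0001, -0.0002, -0.0001], [-0.0001, 0.0, 0.0212], 0.045],
```

Request:
drive_tool(moves=[[[0,0,0],[0,0,0],0.045],[[0,0,0],[0,0,0],0.045],[[0,0,0],[0,0,0],0.045],[[0,0,0],[0,0,0],0.045]])

```text
time: 20.58
eef_pos: [0.5462, 0.2616, 0.1955]
tcp_rot: [-0.1, 0.995, 0.0, 0.001]
contact_force: [1.1, 0.8, -0.2]
opening: 0.52
finger_force: 0.0
```

Request:
drive_tool(moves=[[[0,0,0],[0,0,0.021],0.045],[[0,0,0],[0,0,0.021],0.045],[[0,0,0],[0,0,0.021],0.045],[[0,0,0],[0,0,0],0.045],[[0,0,0],[0,0,0],0.045]])

```text
time: 21.2
eef_pos: [0.5466, 0.2617, 0.1325]
tcp_rot: [-0.1, 0.995, 0.0, 0.001]
contact_force: [0.1, 0.1, 0.3]
opening: 0.528
finger_force: 0.0
```

Request:
drive_tool(moves=[[[0,0,0],[0,0,0.008],0.045],[[0,0,0],[0,0,0.008],0.045],[[0,0,0],[0,0,0],0.045]])

```text
time: 21.58
eef_pos: [0.5457, 0.2614, 0.1154]
tcp_rot: [-0.1, 0.995, -0.0, 0.0]
contact_force: [0.4, 0.2, 0.4]
opening: 0.526
finger_force: 0.0
```

```bash
python3 -c "
from h import *
st=ctrl.get_state();print(st['eef_pos'],st['contact_force'].round(1),st['opening'])
S=cam('side');x,y,w,h=300,130,80,80
a=cv2.imread('pics/side0.png')[y:y+h,x:x+w].astype(int);b=S['image'][y:y+h,x:x+w,::-1].astype(int)
m=(abs(a-b).max(2)>25)
for r in range(0,h,2): print(y+r,''.join('#' if v else '.' for v in m[r]))
"
```

```text
[0.54573046 0.26143182 0.11543744] [0.4 0.2 0.4] 0.5264456225804456
130 ........................###############.#############...........................
132 ........................###############.#..##########...........................
134 ........................##############..#..##########...........................
136 ........................##############..############............................
138 ........................############################............................
140 ..........................#########################.............................
142 ..............................#################.................................
144 ..........................#.##.....##.#######...................................
146 ...................................###########..................................
148 ..........................########..###########.................................
150 ..........................###################.#.................................
152 ..........................#############.#####.#.................................
154 ........
[... 1667 characters left out ...]
....................
194 ................................................................................
196 ................................................................................
198 ................................................................................
200 ................................................................................
202 ................................................................................
204 ................................................................................
206 ................................................................................
208 ................................................................................
```

Request:
drive_tool(moves=[[[0,0,0],[0,0,0.006],0.045],[[0,0,0],[0,0,0.006],0.045],[[0,0,0],[0,0,0.004],0.045],[[0,0,0],[0,0,0],0.045]])

```text
time: 22.12
eef_pos: [0.5461, 0.2615, 0.0998]
tcp_rot: [-0.1, 0.995, 0.0, 0.001]
contact_force: [0.9, -0.3, -0.0]
opening: 0.524
finger_force: 0.0
```

Request:
drive_tool(moves=[[[0,0,0],[0,0,0],0.0],[[0,0,0],[0,0,0],0.0],[[0,0,0],[0,0,0],0.0],[[0,0,0],[0,0,0],0.0],[[0,0,0],[0,0,0],0.0]], grip_force=80)

```text
time: 22.75
eef_pos: [0.5467, 0.2618, 0.1009]
tcp_rot: [-0.1, 0.995, 0.0, 0.002]
contact_force: [0.3, 1.0, 2.1]
opening: 0.124
finger_force: 78.0
```

```bash
python3 -c "
from h import *
st=ctrl.get_state();print(st['eef_pos'],st['tcp_rot'],st['contact_force'].round(1),st['wrist_torque'].round(2),st['opening'],st['finger_force'])"
```

```text
[0.54670961 0.26184884 0.10090034] [-1.00006325e-01  9.94985410e-01  3.54373358e-04  1.62559991e-03] [0.3 1.  2.1] [ 0.18 -0.01 -0.06] 0.12405519183356951 78.01859021186829
```

Gripped. Now lift clear and compute the tilted approach, with the tool axes aligned so the offcut's axes match the V's.

Request:
drive_tool(moves=[[[0,0,0],[0,0,-0.025],0.0],[[0,0,0],[0,0,-0.045],0.0],[[0,0,0],[0,0,-0.05],0.0],[[0,0,0],[0,0,-0.05],0.0],[[0,0,0],[0,0,-0.05],0.0]])

```text
time: 23.38
eef_pos: [0.5453, 0.2611, 0.3208]
tcp_rot: [-0.1, 0.995, -0.0, 0.0]
contact_force: [0.7, -0.8, -1.9]
opening: 0.131
finger_force: 78.0
```

```bash
cat >> h.py <<'E'
GZ=-.034   # grip point along tool z from TCP
RV=Ro.from_matrix(np.c_[-V[:,0],V[:,1],-V[:,2]])
def toolfor(g): # TCP for grip point g (mm, V frame)
    return O+V@(np.array(g)/1e3)-RV.apply([0,0,GZ])
def gripV():
    st=ctrl.get_state();p=np.array(st["eef_pos"]);R=Ro.from_quat(st["tcp_rot"])
    print("t",round(st["time"],2),"grip in V mm",(1e3*V.T@(p+R.apply([0,0,GZ])-O)).round(1),"rotvec err deg(tool)",np.degrees((R.inv()*RV).as_rotvec()).round(2),"F in V",(V.T@st["contact_force"]).round(1),"op",round(st["opening"],3),"q",np.round(st["qpos"],2))
E
python3 -c "
from h import *
gripV();rows(toolfor([18,18,26+99+30]),RV,15,0.)"
```

```text
t 23.38 grip in V mm [-168.6   42.7  350.2] rotvec err deg(tool) [ 12.46 -40.73 119.41] F in V [-0.4  0.1 -2.2] op 0.131 q [ 0.28  0.07  1.63 -0.    1.45 -1.49]
t 23.375 deg/row 8.451606230041408 mm/row 18.951900148768523
[[0.0145, -0.0474, 0.1389], [0.0069, -0.0166, 0.0059], 0.0],
[[0.0145, -0.0474, 0.1389], [0.0048, -0.0174, 0.0058], 0.0],
[[0.0145, -0.0474, 0.1389], [0.0027, -0.0178, 0.0059], 0.0],
[[0.0145, -0.0474, 0.1389], [0.0005, -0.0179, 0.0061], 0.0],
[[0.0145, -0.0474, 0.1389], [-0.0017, -0.0178, 0.0064], 0.0],
[[0.0145, -0.0474, 0.1389], [-0.0039, -0.0173, 0.0068], 0.0],
[[0.0145, -0.0474, 0.1389], [-0.0059, -0.0165, 0.0073], 0.0],
[[0.0145, -0.0474, 0.1389], [-0.0077, -0.0154, 0.0078], 0.0],
[[0.0145, -0.0474, 0.1389], [-0.0094, -0.0141, 0.0084], 0.0],
[[0.0145, -0.0474, 0.1389], [-0.0109, -0.0126, 0.0091], 0.0],
[[0.0145, -0.0474, 0.1389], [-0.012, -0.0109, 0.0098], 0.0],
[[0.0145, -0.0474, 0.1389], [-0.0129, -0.009, 0.0106], 0.0],
[[0.0145, -0.0474, 0.1389], [-0.0135, -0.007, 0.0113], 0.0],
[[0.0145, -0.0474, 0.1389], [-0.0138, -0.0049, 0.012], 0.0],
[[0.0145, -0.0474, 0.1389], [-0.0137, -0.0028, 0.0128], 0.0],
```

Request:
drive_tool(moves=[[[0.0145,-0.0474,0.139],[0.007,-0.0165,0.003],0.0],[[0.0145,-0.0474,0.139],[0.005,-0.0175,0.003],0.0],[[0.0145,-0.0474,0.139],[0.003,-0.018,0.003],0.0],[[0.0145,-0.0474,0.139],[0.0005,-0.018,0.003],0.0],[[0.0145,-0.0474,0.139],[-0.0015,-0.018,0.006],0.0]])

```text
time: 24.0
eef_pos: [0.5259, 0.1721, 0.3019]
tcp_rot: [0.247, 0.961, -0.024, 0.12]
contact_force: [0.4, 0.5, -1.0]
opening: 0.126
finger_force: 78.1
```

Request:
drive_tool(moves=[[[0.0145,-0.0474,0.139],[-0.004,-0.0175,0.007],0.0],[[0.0145,-0.0474,0.139],[-0.006,-0.0165,0.0075],0.0],[[0.0145,-0.0474,0.139],[-0.0075,-0.0155,0.008],0.0],[[0.0145,-0.0474,0.139],[-0.0095,-0.014,0.0085],0.0],[[0.0145,-0.0474,0.139],[-0.011,-0.0125,0.009],0.0]])

```text
time: 24.62
eef_pos: [0.5086, 0.0835, 0.2715]
tcp_rot: [0.558, 0.798, -0.044, 0.222]
contact_force: [0.3, -0.2, -1.4]
opening: 0.126
finger_force: 78.1
```

```bash
python3 -c "
from h import *
gripV();rows(toolfor([18,18,26+99+25]),RV,5,0.)"
```

```text
t 24.62 grip in V mm [-35.3  24.3 228.9] rotvec err deg(tool) [  4.07 -13.53  39.49] F in V [-0.5 -0.2 -1.4] op 0.126 q [ 0.16 -0.24  2.05 -0.42  1.09 -0.04]
t 24.625 deg/row 8.387644963406812 mm/row 20.18483783112103
[[0.0142, -0.0472, 0.1378], [-0.0115, -0.0108, 0.0126], 0.0],
[[0.0142, -0.0472, 0.1378], [-0.0122, -0.009, 0.0133], 0.0],
[[0.0142, -0.0472, 0.1378], [-0.0127, -0.0071, 0.014], 0.0],
[[0.0142, -0.0472, 0.1378], [-0.0129, -0.0051, 0.0147], 0.0],
[[0.0142, -0.0472, 0.1378], [-0.0127, -0.0031, 0.0153], 0.0],
```

Request:
drive_tool(moves=[[[0.0142,-0.0472,0.138],[-0.0115,-0.011,0.0126],0.0],[[0.0142,-0.0472,0.138],[-0.012,-0.009,0.0133],0.0],[[0.0142,-0.0472,0.138],[-0.0127,-0.007,0.014],0.0],[[0.0142,-0.0472,0.138],[-0.013,-0.005,0.0147],0.0],[[0.0142,-0.0472,0.138],[-0.0127,-0.003,0.0153],0.0]])

```text
time: 25.25
eef_pos: [0.4951, -0.0065, 0.2285]
tcp_rot: [0.793, 0.53, -0.058, 0.295]
contact_force: [-0.1, -0.4, -2.9]
opening: 0.125
finger_force: 78.1
```

Request:
drive_tool(moves=[[[0,0,0],[0,0,0],0.0],[[0,0,0],[0,0,0],0.0]])

```text
time: 25.5
eef_pos: [0.4961, -0.0057, 0.23]
tcp_rot: [0.792, 0.532, -0.057, 0.295]
contact_force: [0.5, 0.3, -1.9]
opening: 0.125
finger_force: 78.1
```

```bash
python3 -c "
from h import *
gripV();rows(toolfor([18,18,26+99+12]),RV,3,0.)
S,T=cam('side'),cam('top')
st=ctrl.get_state();p=np.array(st['eef_pos']);R=Ro.from_quat(st['tcp_rot'])
for k in((0,0),(24,0),(24,24),(0,24)):
  q=p+R.apply([(12-k[0])/1e3,(k[1]-12)/1e3,GZ+.125]);print(k,proj(S,q).round(1),proj(T,q).round(1))
x,y,w,h=315,190,60,75
a=cv2.imread('pics/side0.png')[y:y+h,x:x+w].astype(int);b=S['image'][y:y+h,x:x+w,::-1].astype(int)
m=(abs(a-b).max(2)>20)
for r in range(0,h,2): print(y+r,''.join('#' if v else '.' for v in m[r]))
"
```

```text
t 25.5 grip in V mm [ 17.1  19.6 151.3] rotvec err deg(tool) [ 0.13 -0.2   0.27] F in V [-1.2 -0.4 -1.5] op 0.125 q [ 0.08 -0.19  2.12 -0.66  1.09  0.75]
t 25.5 deg/row 0.11970637531640664 mm/row 4.821946734386873
[[0.0008, -0.0012, 0.0015], [-0.0003, -0.0006, 0.0048], 0.0],
[[0.0008, -0.0012, 0.0015], [-0.0003, -0.0006, 0.0048], 0.0],
[[0.0008, -0.0012, 0.0015], [-0.0003, -0.0005, 0.0048], 0.0],
(0, 0) [332.5 235.1] [301.2 233. ]
(24, 0) [328.9 235.7] [309.5 236.6]
(24, 24) [338.7 233.1] [312.  226.8]
(0, 24) [342.2 232.6] [303.6 223.3]
190 .......#####......######....................................
192 .......#######..##.######...................................
194 .....###.#....###.###.......................................
196 .......##..########.........................................
198 ......###..########.........................................
200 ......####..#########.......................................
202 .......##...########.#......................................
204 .......##....##########.....................................
206 ........#############.#.........
[... 1213 characters left out ...]
..................................................
246 ............................................................
248 ............................................................
250 ............................................................
252 ............................................................
254 ............................................................
256 ............................................................
258 ............................................................
260 ............................................................
262 ............................................................
264 ............................................................
```

The foot projects where expected (u 329–343, v 235). I'll enter the open part of the V.

Request:
drive_tool(moves=[[[0.001,-0.001,0.0015],[-0.0003,-0.0006,0.009],0.0],[[0.001,-0.001,0.0015],[-0.0003,-0.0006,0.009],0.0],[[0,0,0],[0,0,0.008],0.0],[[0,0,0],[0,0,0.006],0.0],[[0,0,0],[0,0,0.005],0.0]])

```text
time: 26.22
eef_pos: [0.5031, -0.0261, 0.1991]
tcp_rot: [0.793, 0.53, -0.058, 0.295]
contact_force: [0.3, -0.3, -2.9]
opening: 0.129
finger_force: 78.2
```

```bash
python3 -c "
from h import *
gripV()"
```

```text
t 26.23 grip in V mm [ 17.9  18.6 113.7] rotvec err deg(tool) [ 0.01 -0.03 -0.01] F in V [-1.1 -0.8 -2.6] op 0.129 q [ 0.04 -0.14  2.15 -0.68  1.02  0.76]
```

Request:
drive_tool(moves=[[[0,0,0],[0.002,0,0],0.0],[[0,0,0],[0.002,0,0],0.0],[[0,0,0],[0,0,0],0.0]])

```text
time: 26.6
eef_pos: [0.505, -0.0223, 0.1982]
tcp_rot: [0.793, 0.53, -0.058, 0.295]
contact_force: [1.0, -0.1, -2.3]
opening: 0.121
finger_force: 78.2
```

```bash
python3 -c "
from h import *
gripV()"
```

```text
t 26.6 grip in V mm [ 13.6  18.9 114.6] rotvec err deg(tool) [ 0.06 -0.06 -0.01] F in V [-1.3  0.  -2.1] op 0.121 q [ 0.04 -0.14  2.14 -0.68  1.02  0.77]
```

Request:
drive_tool(moves=[[[0,0,0],[0.0015,0,0],0.0],[[0,0,0],[0.0015,0,0],0.0],[[0,0,0],[0,0,0],0.0]])

```text
time: 26.98
eef_pos: [0.5061, -0.02, 0.1967]
tcp_rot: [0.793, 0.53, -0.058, 0.295]
contact_force: [0.3, 0.3, -1.3]
opening: 0.128
finger_force: 78.2
```

```bash
python3 -c "
from h import *
gripV()"
```

```text
t 26.98 grip in V mm [ 10.7  18.6 114.3] rotvec err deg(tool) [ 0.03 -0.04 -0.01] F in V [-0.9 -0.3 -0.9] op 0.128 q [ 0.05 -0.13  2.14 -0.69  1.02  0.78]
```

Request:
drive_tool(moves=[[[0,0,0],[0.0015,0,0],0.0],[[0,0,0],[0.001,0,0],0.0],[[0,0,0],[0,0,0],0.0]])

```text
time: 27.35
eef_pos: [0.5069, -0.0187, 0.1961]
tcp_rot: [0.793, 0.53, -0.059, 0.295]
contact_force: [-2.6, -2.1, 1.4]
opening: 0.122
finger_force: 78.2
```

```bash
python3 -c "
from h import *
gripV()"
```

```text
t 27.35 grip in V mm [  9.   18.8 114.4] rotvec err deg(tool) [ 0.02  0.09 -0.01] F in V [ 3.4 -1.1  0.6] op 0.122 q [ 0.05 -0.13  2.14 -0.69  1.02  0.78]
```

Request:
drive_tool(moves=[[[0,0,0],[0.001,0,0],0.0],[[0,0,0],[0.001,0,0],0.0],[[0,0,0],[0,0,0],0.0]])

```text
time: 27.72
eef_pos: [0.5074, -0.0177, 0.1958]
tcp_rot: [0.793, 0.529, -0.06, 0.296]
contact_force: [-3.9, -3.5, 4.1]
opening: 0.123
finger_force: 78.6
```

```bash
python3 -c "
from h import *
gripV()"
```

```text
t 27.73 grip in V mm [  7.8  18.9 114.5] rotvec err deg(tool) [-0.    0.22  0.01] F in V [ 6.2 -0.9  2.4] op 0.123 q [ 0.06 -0.12  2.13 -0.69  1.02  0.79]
```

Request:
drive_tool(moves=[[[0,0,0],[-0.003,0,0],0.0],[[0,0,0],[0,-0.003,0],0.0],[[0,0,0],[0,-0.002,0],0.0],[[0,0,0],[0,0,0],0.0]])

```text
time: 28.22
eef_pos: [0.5025, -0.0175, 0.1942]
tcp_rot: [0.793, 0.53, -0.058, 0.295]
contact_force: [-0.7, -2.9, 0.2]
opening: 0.121
finger_force: 78.1
```

```bash
python3 -c "
from h import *
gripV()"
```

```text
t 28.23 grip in V mm [  9.2  13.8 114.3] rotvec err deg(tool) [ 0.08 -0.06 -0.01] F in V [ 2.7  0.2 -1.2] op 0.121 q [ 0.06 -0.13  2.15 -0.69  1.02  0.79]
```

Request:
drive_tool(moves=[[[0,0,0],[0,-0.0015,0],0.0],[[0,0,0],[0,-0.001,0],0.0],[[0,0,0],[0,0,0],0.0]])

```text
time: 28.6
eef_pos: [0.5, -0.0168, 0.1929]
tcp_rot: [0.793, 0.53, -0.058, 0.295]
contact_force: [-0.5, -2.8, 0.2]
opening: 0.122
finger_force: 78.1
```

```bash
python3 -c "
from h import *
gripV()"
```

```text
t 28.6 grip in V mm [  9.3  11.  114.2] rotvec err deg(tool) [ 0.02 -0.05 -0.02] F in V [ 2.5  0.4 -1.2] op 0.122 q [ 0.06 -0.14  2.15 -0.69  1.02  0.79]
```

Request:
drive_tool(moves=[[[0,0,0],[-0.001,-0.0015,0],0.0],[[0,0,0],[0,-0.001,0],0.0],[[0,0,0],[0,0,0],0.0]])

```text
time: 28.98
eef_pos: [0.4987, -0.0169, 0.1928]
tcp_rot: [0.793, 0.53, -0.057, 0.296]
contact_force: [4.1, -3.3, -1.7]
opening: 0.124
finger_force: 77.9
```

```bash
python3 -c "
from h import *
gripV()"
```

```text
t 28.98 grip in V mm [  9.9   9.6 114.4] rotvec err deg(tool) [ 0.21 -0.15 -0.01] F in V [ 0.2  3.7 -4.1] op 0.124 q [ 0.06 -0.14  2.16 -0.69  1.02  0.79]
```

Request:
drive_tool(moves=[[[0,0,0],[0,-0.0015,0],0.0],[[0,0,0],[0,-0.001,0],0.0],[[0,0,0],[0,0,0],0.0]])

```text
time: 29.35
eef_pos: [0.4978, -0.0165, 0.1927]
tcp_rot: [0.792, 0.531, -0.055, 0.297]
contact_force: [6.8, -5.9, -2.0]
opening: 0.128
finger_force: 78.0
```

```bash
python3 -c "
from h import *
gripV()"
```

```text
t 29.35 grip in V mm [ 10.    8.6 114.7] rotvec err deg(tool) [ 0.43 -0.19 -0.  ] F in V [ 1.   6.7 -6.3] op 0.128 q [ 0.06 -0.15  2.16 -0.69  1.01  0.79]
```

Legs touch at readings x≈9.5 and y≈10. I'll back off about 1 mm from each and slide down.

Request:
drive_tool(moves=[[[0,0,0],[-0.0007,0.0037,0],0.0],[[0,0,0],[0,0,0.006],0.0],[[0,0,0],[0,0,0.006],0.0],[[0,0,0],[0,0,0.006],0.0],[[0,0,0],[0,0,0],0.0]])

```text
time: 29.98
eef_pos: [0.5028, -0.0277, 0.1781]
tcp_rot: [0.793, 0.53, -0.058, 0.295]
contact_force: [4.9, -2.6, -1.9]
opening: 0.126
finger_force: 78.0
```

```bash
python3 -c "
from h import *
gripV()"
```

```text
t 29.98 grip in V mm [10.9 10.2 95.7] rotvec err deg(tool) [ 0.1  -0.07  0.01] F in V [-0.8  4.2 -4. ] op 0.126 q [ 0.03 -0.12  2.17 -0.7   0.98  0.79]
```

Request:
drive_tool(moves=[[[0,0,0],[0,0,0.008],0.0],[[0,0,0],[0,0,0.008],0.0],[[0,0,0],[0,0,0.008],0.0],[[0,0,0],[0,0,0],0.0]])

```text
time: 30.48
eef_pos: [0.5081, -0.0409, 0.1583]
tcp_rot: [0.793, 0.53, -0.058, 0.295]
contact_force: [6.3, -4.5, -2.7]
opening: 0.123
finger_force: 77.9
```

```bash
python3 -c "
from h import *
gripV()"
```

```text
t 30.48 grip in V mm [11.1 10.3 71.3] rotvec err deg(tool) [ 0.11 -0.04  0.02] F in V [-0.2  5.6 -6. ] op 0.123 q [ 0.   -0.09  2.18 -0.72  0.93  0.8 ]
```

Request:
drive_tool(moves=[[[0,0,0],[0,0.0008,0.008],0.0],[[0,0,0],[0,0,0.008],0.0],[[0,0,0],[0,0,0.008],0.0],[[0,0,0],[0,0,0.006],0.0],[[0,0,0],[0,0,0],0.0]])

```text
time: 31.1
eef_pos: [0.5151, -0.0568, 0.1339]
tcp_rot: [0.793, 0.53, -0.058, 0.295]
contact_force: [5.7, -3.4, -1.5]
opening: 0.125
finger_force: 77.9
```

```bash
python3 -c "
from h import *
gripV()"
```

```text
t 31.1 grip in V mm [11.  10.8 41.4] rotvec err deg(tool) [ 0.06 -0.04  0.02] F in V [-0.4  5.3 -4.3] op 0.125 q [-0.03 -0.04  2.18 -0.75  0.87  0.82]
```

Request:
drive_tool(moves=[[[0,0,0],[0,0,0.003],0.0],[[0,0,0],[0,0,0.003],0.0],[[0,0,0],[0,0,0.002],0.0],[[0,0,0],[0,0,0],0.0]])

```text
time: 31.6
eef_pos: [0.5169, -0.0607, 0.128]
tcp_rot: [0.793, 0.53, -0.058, 0.295]
contact_force: [5.5, -1.5, 1.2]
opening: 0.124
finger_force: 78.8
```

```bash
python3 -c "
from h import *
gripV()"
```

```text
t 31.6 grip in V mm [11.  11.  34.1] rotvec err deg(tool) [ 0.07 -0.05 -0.01] F in V [-0.7  5.7 -1. ] op 0.124 q [-0.04 -0.03  2.18 -0.76  0.86  0.83]
```

Request:
drive_tool(moves=[[[0,0,0],[0,0,0.002],0.0],[[0,0,0],[0,0,0.002],0.0],[[0,0,0],[0,0,0],0.0]])

```text
time: 31.98
eef_pos: [0.5178, -0.0628, 0.1248]
tcp_rot: [0.793, 0.53, -0.058, 0.295]
contact_force: [5.6, -0.7, 2.2]
opening: 0.127
finger_force: 79.0
```

```bash
python3 -c "
from h import *
gripV()"
```

```text
t 31.98 grip in V mm [11.  11.  30.2] rotvec err deg(tool) [ 0.07 -0.05 -0.01] F in V [-1.   6.   0.2] op 0.127 q [-0.05 -0.02  2.18 -0.76  0.85  0.83]
```

Request:
drive_tool(moves=[[[0,0,0],[0,0,0.0015],0.0],[[0,0,0],[0,0,0.001],0.0],[[0,0,0],[0,0,0],0.0]])

```text
time: 32.35
eef_pos: [0.5183, -0.0641, 0.1228]
tcp_rot: [0.793, 0.53, -0.058, 0.295]
contact_force: [5.4, -0.6, 3.1]
opening: 0.125
finger_force: 79.1
```

```bash
python3 -c "
from h import *
gripV()"
```

```text
t 32.35 grip in V mm [11.  11.  27.8] rotvec err deg(tool) [ 0.07 -0.05 -0.02] F in V [-0.6  6.2  1. ] op 0.125 q [-0.05 -0.02  2.19 -0.77  0.84  0.83]
```

Request:
drive_tool(moves=[[[0,0,0],[0,0,0.001],0.0],[[0,0,0],[0,0,0.001],0.0],[[0,0,0],[0,0,0],0.0]])

```text
time: 32.72
eef_pos: [0.5187, -0.0648, 0.1216]
tcp_rot: [0.793, 0.53, -0.058, 0.295]
contact_force: [2.4, 2.1, 6.8]
opening: 0.124
finger_force: 79.6
```

```bash
python3 -c "
from h import *
gripV()"
```

```text
t 32.73 grip in V mm [10.9 11.1 26.3] rotvec err deg(tool) [ 0.06 -0.05 -0.04] F in V [0.  4.3 6.2] op 0.124 q [-0.05 -0.01  2.18 -0.77  0.84  0.83]
```

Request:
drive_tool(moves=[[[0,0,0],[0,0,0.001],0.0],[[0,0,0],[0,0,0.001],0.0],[[0,0,0],[0,0,0],0.0]])

```text
time: 33.1
eef_pos: [0.5192, -0.065, 0.1217]
tcp_rot: [0.794, 0.529, -0.058, 0.295]
contact_force: [-4.9, 11.5, 16.9]
opening: 0.125
finger_force: 81.7
```

```bash
python3 -c "
from h import *
gripV()"
```

```text
t 33.1 grip in V mm [10.9 11.6 26.1] rotvec err deg(tool) [ 0.05 -0.05 -0.15] F in V [-0.4 -0.5 21. ] op 0.125 q [-0.05 -0.01  2.18 -0.77  0.84  0.83]
```

Request:
drive_tool(moves=[[[0,0,0],[0.001,-0.001,-0.001],0.0],[[0,0,0],[0.001,-0.001,0],0.0],[[0,0,0],[0.001,-0.001,0],0.0],[[0,0,0],[0,0,0],0.0]])

```text
time: 33.6
eef_pos: [0.5191, -0.0642, 0.1214]
tcp_rot: [0.792, 0.529, -0.059, 0.298]
contact_force: [3.6, -3.3, 12.0]
opening: 0.126
finger_force: 79.7
```

```bash
python3 -c "
from h import *
gripV()"
```

```text
t 33.6 grip in V mm [10.  11.  26.3] rotvec err deg(tool) [ 0.3   0.22 -0.02] F in V [6.  8.9 7.3] op 0.126 q [-0.05 -0.01  2.18 -0.78  0.84  0.84]
```

Seated against both legs and the bottom (6, 9 and 7 N; z reading 26.3 where flush is 26). Release.

Request:
drive_tool(moves=[[[0,0,0],[0,0,0],0.02],[[0,0,0],[0,0,0],0.025],[[0,0,0],[0,0,0],0.03],[[0,0,0],[0,0,0],0.035],[[0,0,0],[0,0,0],0.035]])

```text
time: 34.22
eef_pos: [0.5167, -0.0623, 0.1171]
tcp_rot: [0.793, 0.53, -0.059, 0.294]
contact_force: [0.2, -0.9, 1.2]
opening: 0.409
finger_force: 0.0
```

Request:
drive_tool(moves=[[[0,0,0],[0,0,-0.01],0.035],[[0,0,0],[0,0,-0.02],0.035],[[0,0,0],[0,0,-0.03],0.035],[[0,0,0],[0,0,-0.05],0.035],[[0,0,0],[0,0,-0.05],0.035]])

```text
time: 34.85
eef_pos: [0.4813, 0.0233, 0.2505]
tcp_rot: [0.793, 0.53, -0.058, 0.295]
contact_force: [-0.2, -0.5, 0.4]
opening: 0.409
finger_force: 0.0
```

Request:
drive_tool(moves=[[[0,0,0],[0,0,-0.04],0.035],[[0,0,0],[-0.03,0.03,-0.02],0.035],[[0,0,0],[0,0,0],0.035],[[0,0,0],[0,0,0],0.035]])

```text
time: 35.35
eef_pos: [0.4817, 0.0223, 0.3221]
tcp_rot: [0.793, 0.53, -0.058, 0.295]
contact_force: [0.6, 0.1, -1.4]
opening: 0.409
finger_force: 0.0
```

```bash
python3 -c "
from h import *
gripV()
S,T=cam('side'),cam('top')
cv2.imwrite('pics/s6.png',S['image'][...,::-1]);cv2.imwrite('pics/t6.png',T['image'][...,::-1])
ov=(O+V@[-.002,-.0015,0])
for n,c,box in(('S',S,(320,215,40,45)),('T',T,(290,205,45,45))):
  x,y,w,h=box
  i0=cv2.imread('pics/side0.png' if n=='S' else 'pics/top0.png')[y:y+h,x:x+w].astype(int);b=c['image'][y:y+h,x:x+w,::-1].astype(int)
  m=(abs(i0-b).max(2)>25);dark=b.max(2)<110
  print(n)
  for r in range(h): print(y+r,''.join('.' if not v else ('D' if d else 'w') for v,d in zip(m[r],dark[r])))
  print('pred stud base/top',[proj(c,ov+V@(np.array(g)/1e3)).round(1).tolist() for g in((12,12,3),(12,12,49))],'cap',[proj(c,ov+V@(np.array(g)/1e3)).round(1).tolist() for g in((0,0,0),(24,0,0),(24,24,0),(0,24,0))])
"
```

```text
t 35.35 grip in V mm [ 38.   37.  244.7] rotvec err deg(tool) [-0.01 -0.06 -0.03] F in V [-1.  -0.1 -1.2] op 0.409 q [ 0.15 -0.27  2.02 -0.62  1.28  0.69]
S
215 .........wwwwwwwww......................
216 ..........wwwwwwww......................
217 ........................................
218 ........................................
219 ........................................
220 ........................................
221 ........................................
222 ........................................
223 ........................................
224 ........................................
225 .............ww.........................
226 ..........wwwwDw........................
227 .........DDDDwDw........................
228 .........DDDDDDw........................
229 ..........DDDDDD........................
230 .........DDDDDDDw.......................
231 ..........DDDDwDw.......................
232 ..........DDDDDDw.......................
233 ...........DDDDDD.......................
234 ..........DDDDDDDw......................
235 ...........DDDDwDD.....................
[... 2875 characters left out ...]
.....wwwww...................
239 .............................................
240 .............................................
241 .............................................
242 .............................................
243 .............................................
244 .............................................
245 .............................................
246 .............................................
247 .............................................
248 .............................................
249 .............................................
pred stud base/top [[308.8, 231.9], [297.8, 233.9]] cap [[304.2, 234.7], [312.3, 238.3], [314.8, 228.8], [306.6, 225.3]]
```

```bash
python3 -c "
from h import *
S=cam('side');b=S['image'].astype(int);a=cv2.imread('pics/side0.png')[...,::-1].astype(int)
for im in(a,b):
  m=((im[270:330,290:340,0]>110)&(im[270:330,290:340,1]<60));v,u=np.nonzero(m);print('red',m.sum(),u.mean()+290,v.mean()+270)
print('changed px cup',(abs(a-b).max(2)[335:385,375:412]>25).sum(),'tape',(abs(a-b).max(2)[235:268,240:285]>25).sum(),'long',(abs(a-b).max(2)[180:240,340:352]>25).sum(),'short',(abs(a-b).max(2)[168:205,322:331]>25).sum())
print(ctrl.sign_off())"
```

```text
red 230 314.0652173913044 296.54782608695655
red 232 314.13793103448273 296.69827586206895
changed px cup 0 tape 0 long 1 short 4
the job is handed in; nothing more can be done
None
```

The job is handed in at about 35 s of the 72 s limit: the rod touched bottom at about -99 mm and is back upright in its stand, and the matching medium offcut is nested in the V, seated on both legs and the bottom and flush to within about 1 mm by my reading. One grasp missed and was redone without touching anything. The cup, tape, and long and short offcuts look unmoved in the last picture; I did not check the scraper at the end.

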